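# Clear the vanity tray and slide it under the oak ledge

### The job

Clear the black tray on the vanity so that it can be put away: lift the nested ring pots straight off the stack one at a time and stand each upright on a white inlay of the slab, centred, one pot to an inlay, and put every soap end into the aluminium bin. Only then slide the empty tray straight under the oak ledge, about midway between its side panels, until all of it but the tongue with the pull fin is beneath the board. Do not knock the ledge with the robot, and leave the perfume bottle, the jar and the nail clipper where they are.

Things in the scene. Friction and masses are not known exactly. Their poses are not given: they have to be found in the camera images.
- pot_low_mid (a point): Pale grey-green ceramic ring pot, round cup tapering from 38 mm at the foot to a straight upright collar 60 mm in diameter (collar from 24 mm to 52 mm above the foot), 52 mm high, open on top, wall 5 mm, 110 g give or take 20%. Point at its centre, 26 mm above its foot; z up along its axis. It stands on the tray as the lowest of the nested stack.
- pot_mid_mid (a point): Blue-grey ceramic ring pot, round cup tapering from 38 mm at the foot to a straight upright collar 60 mm in diameter (collar from 24 mm to 52 mm above the foot), 52 mm high, open on top, wall 5 mm, 110 g give or take 20%. Point at its centre, 26 mm above its foot; z up along its axis. It starts nested in the pale grey-green pot, about 28 mm higher, a snug taper fit with half a millimetre of play that binds if pulled sideways or tilted.
- pot_top_mid (a point): Clay-pink ceramic ring pot, round cup tapering from 38 mm at the foot to a straight upright collar 60 mm in diameter (collar from 24 mm to 52 mm above the foot), 52 mm high, open on top, wall 5 mm, 110 g give or take 20%. Point at its centre, 26 mm above its foot; z up along its axis. When present it starts nested in the blue-grey pot, about 28 mm higher, a snug taper fit with half a millimetre of play that binds if pulled sideways or tilted. Absent in some starts.
- tray: Black silicone tray, flat, 130 mm (its x) by 250 mm (its y), floor 6 mm thick, rim 10 mm high and 4 mm wide, 350 g. Origin under its centre. A 34 mm wide, 6 mm thick tongue sticks out of its near edge towards -x and carries an upright pull fin. It is loose and slides on the worktop.
- tray_fin (a point): Pull fin of the tray: upright black plate 36 mm long along the tray's x, 12 mm thick along its y, its top 42 mm above the worktop. Point at its centre, 115 mm from the tray's centre towards the tray's -x and 24 mm above the worktop; axes as the tray's.
- ledge: Fixed low oak ledge standing on the worktop beyond the tray, 170 mm deep (its x) by 340 mm wide (its y): board 18 mm thick whose underside is 45 mm and top 63 mm above the worktop, on a 15 mm side panel at each end; 310 mm clear between the panels, open at front and back. Origin on the worktop under its centre, its front faces its -x.
- slab: Fixed grey slab 330 mm (its x) by 100 mm (its y), 8 mm thick, with three brass-edged white round inlays of 72 mm diameter. Origin under its centre. It lies on the left or the right of the tray.
- bin: Fixed open aluminium waste bin 130 by 130 mm, 90 mm high, wall 5 mm. Origin under its centre. It stands on the side of the tray away from the slab.
- perfume: Bystander: round amber glass perfume bottle, 72 mm in diameter, with a brass twist cap, 96 mm high. Origin under its centre.
- clipper: Bystander: small aluminium nail clipper, 58 by 13 by 12 mm, lying flat near the robot. Origin under its centre.
- jar: Bystander: blue ceramic cream jar with a wooden lid, 70 mm in diameter, 72 mm high. Origin under its centre.
- spot0 (a point): Centre of the white inlay at the near end of the slab, on its top face, 8 mm above the worktop; the inlays are 110 mm apart along the slab's x.
- spot1 (a point): Centre of the white inlay at the middle of the slab, on its top face, 8 mm above the worktop; the inlays are 110 mm apart along the slab's x.
- spot2 (a point): Centre of the white inlay at the far end of the slab, on its top face, 8 mm above the worktop; the inlays are 110 mm apart along the slab's x.
- soap0_mid (a point): Hard dry tan soap end, a block 32 mm (its x) by 22 mm (its y) by 20 mm high, 22 g. Point at its centre. Starts on the tray; absent in some starts.
- soap1_mid (a point): Hard dry pink soap end, a block 32 mm (its x) by 22 mm (its y) by 20 mm high, 22 g. Point at its centre. Starts on the tray; absent in some starts.
- soap2_mid (a point): Hard dry green soap end, a block 32 mm (its x) by 22 mm (its y) by 20 mm high, 22 g. Point at its centre. Starts on the tray; absent in some starts.
- soap3_mid (a point): Hard dry cream soap end, a block 32 mm (its x) by 22 mm (its y) by 20 mm high, 22 g. Point at its centre. Starts on the tray; absent in some starts.

How it is judged (in metres and radians):
On the way, in this order (a step that is already met when the one before it is completed fails the run):
1. every pot stands on its own inlay and every soap end is in the bin ((horizontal distance between pot_low_mid and spot0 below 0.02 m or horizontal distance between pot_low_mid and spot1 below 0.02 m or horizontal distance between pot_low_mid and spot2 below 0.02 m) and height (world z) of pot_low_mid between 0.026 and 0.042 m and angle between each of pot_low_mid, pot_mid_mid, pot_top_mid's own z axis and vertical below 0.15 rad and (horizontal distance between pot_mid_mid and spot0 below 0.02 m or horizontal distance between pot_mid_mid and spot1 below 0.02 m or horizontal distance between pot_mid_mid and spot2 below 0.02 m) and height (world z) of pot_mid_mid between 0.026 and 0.042 m and (horizontal distance between pot_top_mid and spot0 below 0.02 m or horizontal distance between pot_top_mid and spot1 below 0.02 m or horizontal distance between pot_top_mid and spot2 below 0.02 m) and height (world z) of pot_top_mid between 0.026 and 0.042 m and x of soap0_mid in the frame of bin between -0.062 and 0.062 m and y of soap0_mid in the frame of bin between -0.062 and 0.062 m and height (world z) of each of soap0_mid, soap1_mid, soap2_mid, soap3_mid below 0.075 m and x of soap1_mid in the frame of bin between -0.062 and 0.062 m and y of soap1_mid in the frame of bin between -0.062 and 0.062 m and x of soap2_mid in the frame of bin between -0.062 and 0.062 m and y of soap2_mid in the frame of bin between -0.062 and 0.062 m and x of soap3_mid in the frame of bin between -0.062 and 0.062 m and y of soap3_mid in the frame of bin between -0.062 and 0.062 m), for 0.2 s.
2. the empty tray is under the ledge (x of tray in the frame of ledge between -0.032 and 0.032 m and y of tray in the frame of ledge between -0.03 and 0.03 m and angle between the x axis of tray and the x axis of ledge, either way round below 0.17 rad and height (world z) of tray below 0.008 m and angle between tray's own z axis and vertical below 0.06 rad), for 0.2 s.
At the end, for the whole second after the job is handed in: Each pot upright on its own inlay, within 20 mm of its centre; every soap end in the bin; tray flat under the ledge, square within 10 degrees, centred on it within 32 mm front to back and 30 mm sideways (all of step 1 and all of step 2); the robot touches nothing.
It fails at once if a pot is lifted with another still nested in it ((distance between pot_low_mid and pot_mid_mid below 0.034 m and height (world z) of pot_mid_mid above 0.102 m) or (distance between pot_mid_mid and pot_top_mid below 0.034 m and height (world z) of pot_top_mid above 0.132 m)).
It fails at once if the robot knocks the ledge (more than 8 N) (contact force between any of the arm, the fingers and ledge above 8 N).
It fails at once if the perfume bottle, jar or clipper is moved by more than 25 mm (distance of any of perfume, jar, clipper from where it was at the start of the episode above 0.025 m).
Of soap0, soap1, soap2, soap3, pot_top only 3 to 5 are there at a start; the rules pass over those that are not, and their reading is None.
At some moment in a run one of soap0, soap1, soap2, soap3 may be knocked a few centimetres aside while the robot is not near it.
It also fails if it takes over 200 s, if anything falls off the work surface, if the arm or the gripper's body presses on something with over 40 N, if the wrist force passes 120 N, or if a joint passes its speed limit or range.

### The arm

A 6-joint arm with a two-finger parallel gripper is mounted at the origin on the work surface. World frame = base frame: x ahead of the robot, y to its left, z up, the work surface at z = 0. Lengths are in mm, angles in degrees, forces in N, time in s.
With the tool pointing down it reaches from about 300 to 850 mm from the base axis. Payload 4.2 kg.
Tool frame: the origin (TCP) lies at the very end of the fingers, on their centre line; the grasp point (between the pads) lies 19 mm behind it; z points along the fingers, x is the direction in which the jaws open and shut, and the axes are right-handed (so a half turn about z gives the same grasp; the last joint's range is limited). The gripper opens to 91 mm and grips with 3 to 60 N. Pads are 32 mm wide; open, the fingers measure 118 mm over their backs; the gripper's body (76 mm by 178 mm) begins 60 mm behind the grasp point.
Start: joints at [-70.417, 18.312, 89.639, -0, 72.044, -1.146], TCP at [203.53, -537.791, 213.976] pointing down, gripper open.
Joint ranges: [-177.97, 177.97], [-48.28, 115.42], [12.27, 149.76], [-77.06, 257.06], [2.81, 150.46], [-146.56, 146.56]. Speed limits (degrees/s): [147.25, 147.25, 180, 180, 180, 180].

### API

Orientations are given as [roll, pitch, yaw] about the fixed x, y, z axes, in that order (R = Rz(yaw) Ry(pitch) Rx(roll)).
In Python, from workcell import env gives the robot as it stands.
- The arm moves only by the tool servo_tool, never from a script. Its argument "plan" is a list of rows, each a list of 3 entries, a list of its own where there are three numbers: the turn, a rotation vector about the tool's x, y, z in degrees, then the shift along the tool's x, y, z in mm, then the finger opening in mm, from 0 to 91.2. In form: [[[ax, ay, az], [dx, dy, dz], claw], ...]. A call has exactly 10 rows; each row shifts and turns the pose as measured when the row begins, along the tool's axes as they then stand; what a row does not reach is not made up. A row lasts 1/8 s, in which the tool goes at most 62.5 mm and 10.7 degrees, less where a joint would pass 70% of its speed; a pose out of reach is approached as far as the arm can. A call with a gripper value outside its range is refused whole. The fingers move at their own pace and stop on an object; "squeeze" is the grip in N (left out, the last holds). Time passes only in rows, so rows that do not move let the fingers close, or fill a call up. It gives the time, the measured TCP pose, the force and the opening at its end, in the units of the state.
- env.state(): the state, without advancing time (a new reading comes with each control period).
- env.grab_frame(name): name is "side" or "top"; returns a dict with "pixels" (384x512x3 uint8, red, green, blue), "intrinsics" (3x3 intrinsics, pixels), "eye" and "attitude" of the camera in the world. Camera axes: x right, y up, looking along -z (the intrinsics and any distortion apply to the point x, -y, -z); pixel columns grow to the right and rows downward; lengths in mm; the calibration is good to about 2 mm. A picture is of the moment at which its call begins. There is no depth.
- env.job_done(): hands the job in, once; it reports no verdict.
The state is a dict: "time_s": time; "qpos": joint angles; "qvel": joint speeds; "effort": joint torques, N m; "ee_pos": TCP position; "ee_rot": TCP orientation; "force": force on the tool from outside, world axes, zero at the start; "torque": the same for the moment, N m; "gripper_width": finger opening in mm.
Only numpy, scipy, OpenCV 4.12 (cv2) and the standard library are available. Lean on these libraries where they do the work, as an engineer would, in place of code of your own. Each camera call takes 0.05 s, during which the arm holds its last target.

## Working session

There is one attempt and no reset: what is moved stays moved. The work goes in short steps, Python scripts to look and compute and a tool call to move; the robot and the scene stay as the last step left them, time stands still between calls to the robot, and variables do not carry over. Pictures are saved under pics/ and viewed, and the job is handed in when it is done.

Besides the shell and the picture viewer there is one more tool, called after "Request:" by a JSON object that holds its "api" and its "payload", one argument or row to a line. servo_tool: Moves the arm, as the interface text tells. Its arguments: {"type":"object","properties":{"plan":{"type":"array"},"squeeze":{"type":"number"}},"required":["plan"]}

```bash
ls; mkdir -p pics; cat > h.py <<'E'
import numpy as np, cv2
from workcell import env
def grab(n,save=None):
    f=env.grab_frame(n)
    if save: cv2.imwrite(f'pics/{save}.png',f['pixels'][:,:,::-1])
    return f
E
python3 - <<'E'
from h import *
print(env.state())
for n in('side','top'):
    f=grab(n,n+'0'); print(n,{k:v for k,v in f.items() if k!='pixels'})
E
```

```text
pics
{'time_s': 0.0, 'qpos': array([-7.04167820e+01,  1.83495326e+01,  8.97059922e+01,  2.25744150e-04,
        7.20465582e+01, -1.14685760e+00]), 'qvel': array([ 0.00109709,  0.0181693 ,  0.02874218, -0.01557155,  0.04913343,
        0.04497344]), 'effort': array([ 2.18844660e-03, -4.12457657e+01, -2.31970632e+01,  7.31473952e-02,
        4.57364798e-02, -1.43874754e-04]), 'ee_pos': array([ 203.34859288, -537.28480564,  213.14425265]), 'ee_rot': array([-1.79997742e+02,  1.02058290e-01, -6.92699922e+01]), 'force': array([-0.41285404,  0.3175412 ,  0.42106037]), 'torque': array([ 0.0118904 , -0.03263748,  0.03451537]), 'gripper_width': 91.07948555312004}
side {'intrinsics': array([[369.04401462,   0.        , 254.41465   ],
       [  0.        , 369.04401462, 191.50735122],
       [  0.        ,   0.        ,   1.        ]]), 'eye': array([148.14415555, 790.59853098, 635.64641055]), 'attitude': array([ 5.81146136e+01,  8.88811168e-02, -1.50270053e+02])}
top {'intrinsics': array([[439.25577011,   0.        , 260.5413744 ],
       [  0.        , 439.25577011, 190.01517497],
       [  0.        ,   0.        ,   1.        ]]), 'eye': array([ 361.73873115,    7.05338883, 1341.40936343]), 'attitude': array([ 1.04232224e+01, -5.10688426e-02, -9.07615624e+01])}
```

View pics/side0.png

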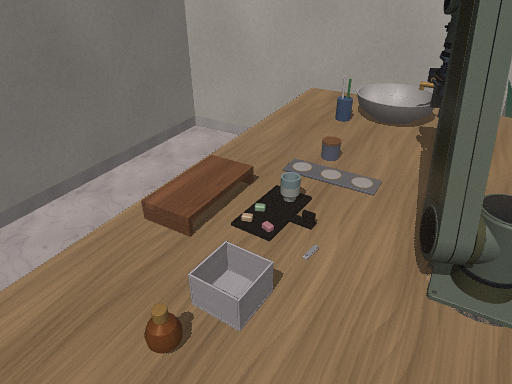

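View pics/top0.png

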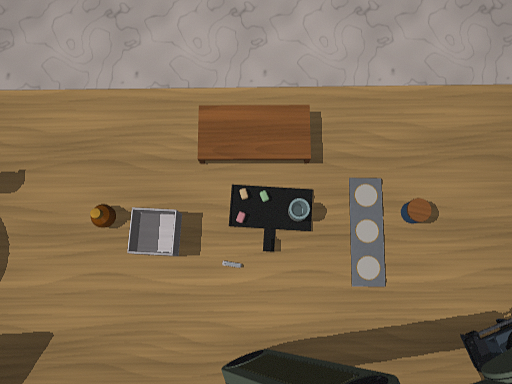

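```bash
cat >> h.py <<'E'
from scipy.spatial.transform import Rotation as Ro
def cam(f):
    return Ro.from_euler('xyz',f['attitude'],degrees=True).as_matrix(), f['eye'], f['intrinsics']
def ray(f,uv):
    R,e,K=cam(f); u,v=uv
    d=np.linalg.solve(K,[u,v,1.]); d=R@np.array([d[0],-d[1],-d[2]]); return e,d/np.linalg.norm(d)
def onz(f,uv,z):
    e,d=ray(f,uv); return e+d*(z-e[2])/d[2]
def proj(f,P):
    R,e,K=cam(f); p=R.T@(np.asarray(P,float)-e); q=K@np.array([p[0],-p[1],-p[2]]); return q[:2]/q[2]
def tri(f1,a,f2,b):
    e1,d1=ray(f1,a); e2,d2=ray(f2,b)
    s=np.linalg.lstsq(np.c_[d1,-d2],e2-e1,rcond=None)[0]
    p,q=e1+d1*s[0],e2+d2*s[1]; return (p+q)/2,np.linalg.norm(p-q)
E
python3 - <<'E'
from h import *
t=cv2.imread('pics/top0.png');s=cv2.imread('pics/side0.png')
c=t[175:260,220:390]; cv2.imwrite('pics/tz.png',cv2.resize(c,None,fx=4.5,fy=4.5,interpolation=cv2.INTER_CUBIC))
c=s[155:265,220:390]; cv2.imwrite('pics/sz.png',cv2.resize(c,None,fx=4.5,fy=4.5,interpolation=cv2.INTER_CUBIC))
for im in(t,s):
  h=cv2.cvtColor(im,cv2.COLOR_BGR2HSV)
  for p in ([(243,194),(264,196),(240,217),(298,210),(366,195),(232,265),(355,183)] if im is t else [(247,217),(260,208),(268,227),(291,180),(290,195),(331,174),(311,253)]): print(p,h[p[1],p[0]])
E
```

```text
(243, 194) [ 18  90 182]
(264, 196) [ 55  58 164]
(240, 217) [176  82 181]
(298, 210) [88 40 90]
(366, 195) [ 15  16 161]
(232, 265) [110  21 147]
(355, 183) [103  22 106]
(247, 217) [ 18  61 193]
(260, 208) [ 53  50 117]
(268, 227) [177  74 190]
(291, 180) [ 92  27 123]
(290, 195) [ 42  21 124]
(331, 174) [ 11  19 149]
(311, 253) [173  15 133]
```

View pics/tz.png

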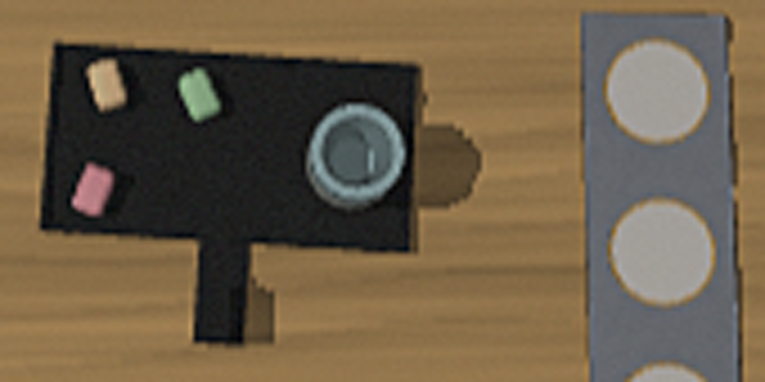

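View pics/sz.png

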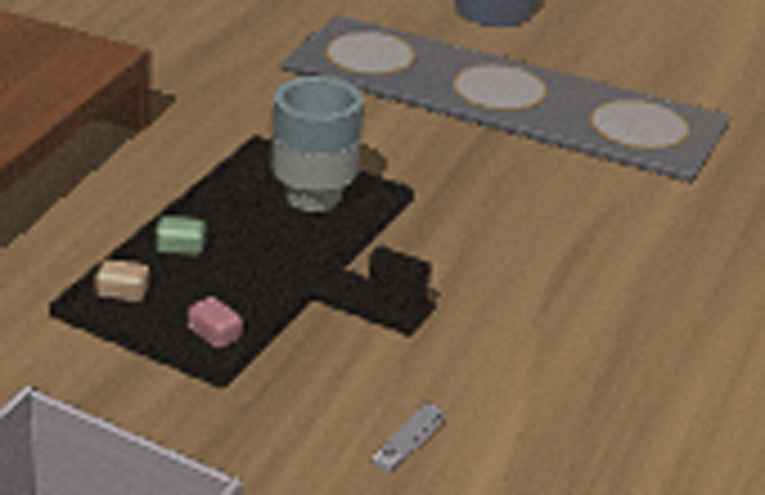

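```bash
cat >> h.py <<'E'
COL={'tan':((12,45,140),(25,255,255)),'green':((45,35,75),(70,255,255)),'pink':((168,50,100),(180,255,255)),
'white':((0,0,148),(25,28,255)),'black':((0,0,0),(180,255,45)),'blue':((82,20,60),(100,255,255))}
ROI={'top':(222,180,318,256),'side':(225,165,325,245)}
def blobs(f,c,roi,amin=15):
    h=cv2.cvtColor(f['pixels'],cv2.COLOR_RGB2HSV); m=cv2.inRange(h,*map(np.array,COL[c]))
    x0,y0,x1,y1=roi; z=np.zeros_like(m); z[y0:y1,x0:x1]=m[y0:y1,x0:x1]
    cs,_=cv2.findContours(z,cv2.RETR_EXTERNAL,cv2.CHAIN_APPROX_NONE)
    out=[]
    for k in cs:
        if cv2.contourArea(k)<amin: continue
        b=np.zeros_like(m); cv2.drawContours(b,[k],-1,255,-1); ys,xs=np.nonzero(b)
        out.append((len(xs),xs.mean(),ys.mean(),k))
    return sorted(out,key=lambda o:-o[0])
E
python3 - <<'E'
from h import *
np.set_printoptions(precision=1,suppress=True)
T=grab('top');S=grab('side')
for c in('tan','green','pink'):
    a=blobs(T,c,(226,180,300,235)); b=blobs(S,c,(230,190,300,240))
    print(c,[x[:3] for x in a],[x[:3] for x in b])
    p,r=tri(T,a[0][1:3],S,b[0][1:3]); print('  ',p,r, onz(T,a[0][1:3],20))
    k=a[0][3][:,0].astype(float); P=np.array([onz(T,q,24)[:2] for q in k]).astype(np.float32)
    print('  rect',cv2.minAreaRect(P))
a=blobs(T,'white',(345,175,390,290),100); b=blobs(S,'white',(280,155,385,195),40)
print([x[:3] for x in a],[x[:3] for x in b])
a=sorted(a,key=lambda o:-o[2])[:3]; b=sorted(b,key=lambda o:-o[1])[:3]
for p,q in zip(a,b): print('spot',tri(T,p[1:3],S,q[1:3]),onz(T,p[1:3],8))
a=blobs(T,'blue',(280,190,318,228)); b=blobs(S,'blue',(270,165,310,190))
print([x[:3] for x in a],[x[:3] for x in b])
print('ell',cv2.fitEllipse(a[0][3]),cv2.boundingRect(a[0][3]),cv2.boundingRect(b[0][3]))
a=blobs(T,'black',(222,178,318,256),500)
print([x[:3] for x in a]); k=a[0][3]
print(cv2.approxPolyDP(k,3,True)[:,0].tolist())
for q in cv2.approxPolyDP(k,3,True)[:,0]: print(q,onz(T,q,6)[:2])
E
```

```text
tan [(650, np.float64(254.16153846153847), np.float64(194.0076923076923)), (60, np.float64(243.01666666666668), np.float64(193.31666666666666)), (41, np.float64(291.1707317073171), np.float64(232.97560975609755))] [(52, np.float64(246.34615384615384), np.float64(215.6153846153846))]
   [604.3  25.9  -4. ] 16.2142884303648 [592.6  22.3  20. ]
  rect ((552.6033935546875, -2.6803131103515625), (223.5536651611328, 165.1010284423828), 89.2490463256836)
green [(74, np.float64(263.7162162162162), np.float64(195.55405405405406))] [(78, np.float64(259.53846153846155), np.float64(206.71794871794873))]
   [587.7  -7.   15.8] 0.976543836935255 [587.5  -6.8  20. ]
  rect ((587.292724609375, -6.731781005859375), (31.7763671875, 21.863040924072266), 25.492813110351562)
pink [(70, np.float64(240.17142857142858), np.float64(216.82857142857142))] [(88, np.float64(267.3181818181818), np.float64(226.02272727272728))]
   [523.1  65.3  15.9] 1.2066606890324312 [523.1  65.3  20. ]
  rect ((522.8562622070312, 65.09774017333984), (19.665504455566406, 32.06584930419922), 67.89100646972656)
[(369, np.float64(3
[... 637 characters left out ...]
oat64(1.488503582885871)) [ 587.3 -320.6    8. ]
[(370, np.float64(298.8783783783784), np.float64(208.53783783783783))] [(280, np.float64(289.88928571428573), np.float64(180.06071428571428))]
ell ((298.89215087890625, 208.51824951171875), (20.3837833404541, 21.287677764892578), 23.75469398498535) (289, 198, 21, 22) (281, 172, 19, 17)
[(3595, np.float64(270.54408901251736), np.float64(209.6364394993046))]
[[232, 185], [229, 225], [263, 227], [263, 250], [273, 250], [275, 228], [310, 230], [312, 190]]
[232 185] [624.3  90.8]
[229 225] [500.3 100.1]
[263 227] [492.8  -3.4]
[263 250] [423.4  -2.4]
[273 250] [423.  -32.5]
[275 228] [489.3 -39.8]
[310 230] [ 481.8 -146.1]
[312 190] [ 605.3 -156.5]
```

```bash
python3 - <<'E'
from h import *
np.set_printoptions(precision=1,suppress=True)
T=grab('top');S=grab('side')
a=blobs(T,'tan',(236,187,250,201)); b=blobs(S,'tan',(238,210,256,223))
p,r=tri(T,a[0][1:3],S,b[0][1:3]); print('tan',p,r,onz(T,a[0][1:3],18))
for c,roi in(('tan',(236,187,250,201)),('green',(255,185,275,210)),('pink',(230,208,250,230))):
    k=blobs(T,c,roi)[0][3][:,0]; P=np.array([onz(T,q,24)[:2] for q in k]).astype(np.float32)
    bx=cv2.minAreaRect(P); q=cv2.boxPoints(bx); e=q[1]-q[0]; g=q[2]-q[1]; l=e if np.linalg.norm(e)>np.linalg.norm(g) else g
    print(c,'long axis yaw',np.degrees(np.arctan2(l[1],l[0]))%180, bx[0])
a=blobs(T,'blue',(280,190,318,228))[0];b=blobs(S,'blue',(270,165,310,190))[0]
for z in(58,72,86): print('pot',z,onz(T,a[1:3],z), 'side',onz(S,b[1:3],z))
print('tri',tri(T,a[1:3],S,b[1:3]))
# ledge
h=cv2.cvtColor(T['pixels'],cv2.COLOR_RGB2HSV)
for p in((250,130),(250,158),(315,140),(205,159),(140,225),(165,235),(130,212)): print(p,h[p[1],p[0]])
m=cv2.inRange(h,(0,110,50),(13,255,255)); m[170:]=0; m[:100]=0
cs,_=cv2.findContours(m,cv2.RETR_EXTERNAL,cv2.CHAIN_APPROX_NONE); k=max(cs,key=cv2.contourArea)
print(cv2.boundingRect(k),cv2.minAreaRect(k))
for q in cv2.approxPolyDP(k,4,True)[:,0]: print('ledge',q,onz(T,q,63)[:2])
for n,q in(('TL',(131,208)),('TR',(179,208)),('BR',(175,255)),('BL',(128,254))): print('bin',n,onz(T,q,90)[:2])
E
python3 - <<'E'
import cv2
t=cv2.imread('pics/top0.png')
cv2.imwrite('pics/lz.png',cv2.resize(t[95:175,190:330],None,fx=5,fy=5,interpolation=cv2.INTER_CUBIC))
cv2.imwrite('pics/bz.png',cv2.resize(t[195:265,85:215],None,fx=5,fy=5,interpolation=cv2.INTER_CUBIC))
E
```

```text
tan [595.2  56.2  19.1] 0.13778440587512453 [595.4  56.2  18. ]
tan long axis yaw 15.26706 (594.4440307617188, 56.12397766113281)
green long axis yaw 25.492798 (587.0004272460938, -6.11894416809082)
pink long axis yaw 153.25598 (522.4839477539062, 64.76399230957031)
pot 58 [ 540.9 -109.4   58. ] side [ 546.6 -128.4   58. ]
pot 72 [ 538.9 -108.2   72. ] side [ 537.  -106.2   72. ]
pot 86 [ 537.  -106.9   86. ] side [527.3 -83.9  86. ]
tri (array([ 538.6, -108.5,   70.5]), np.float64(1.1613229506471245))
(250, 130) [ 13 164 112]
(250, 158) [ 13 163 100]
(315, 140) [ 17 118  82]
(205, 159) [ 13 165  74]
(140, 225) [  0   5 101]
(165, 235) [  0   6 174]
(130, 212) [ 19 143  75]
(198, 105, 113, 59) ((253.8195343017578, 133.73251342773438), (57.535797119140625, 112.11980438232422), 89.44908905029297)
ledge [199 106] [861.3 188. ]
ledge [202 163] [681.4 176.9]
ledge [203 158] [696.8 174. ]
ledge [222 159] [692.9 117.1]
ledge [220 153] [711.6 123.1]
ledge [224 159] [692.8 111.1]
ledge [310 158] [ 692.6 -146.9]
ledge [308 105] [ 860.2 -146.4]
ledge [305 110] [ 844.2 -136.6]
ledge [305 105] [ 860.3 -137.2]
ledge [210 110] [848.  154.2]
bin TL [544.2 375.9]
bin TR [542.4 238. ]
bin BR [408.8 246.5]
bin BL [413.3 379.1]
```

View pics/lz.png

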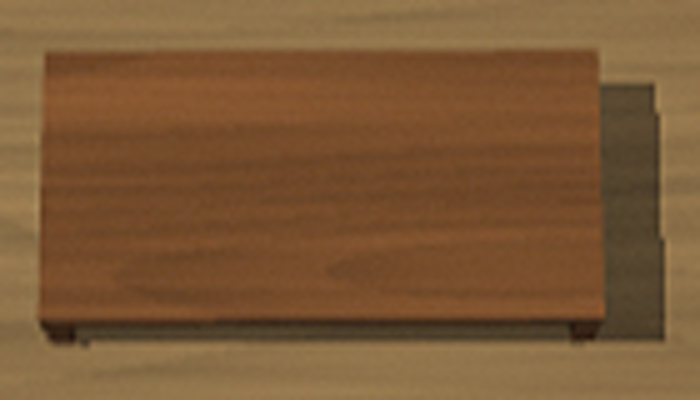

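View pics/bz.png

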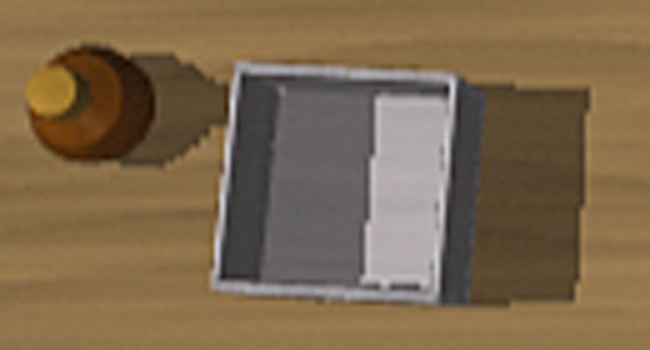

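```bash
python3 - <<'E'
from h import *
np.set_printoptions(precision=1,suppress=True)
T=grab('top')
P=[onz(T,q,63)[:2] for q in((199.2,105.4),(309.6,105),(310.8,158.6),(198,159))]; print(np.array(P),np.mean(P,0)); 
P=[onz(T,q,90)[:2] for q in((132,207.6),(177.4,210),(173,255),(127.6,253))]; print(np.array(P),np.mean(P,0))
E
```

```text
[[ 863.2  187.4]
 [ 860.1 -151.3]
 [ 690.7 -149.2]
 [ 693.9  189. ]] [777.  19.]
[[545.4 373.1]
 [536.7 242.4]
 [408.9 252.2]
 [416.1 380.3]] [476.8 312. ]
```

Request:
{"api": "servo_tool", "payload": {
  "plan": [
    [[0,0,10.3],[0,0,0],91],
    [[0,0,10.3],[0,0,0],91],
    [[0,0,0],[-47,-37,0],91],
    [[0,0,0],[-47,-37,0],91],
    [[0,0,0],[-47,-37,0],91],
    [[0,0,0],[-47,-37,0],91],
    [[0,0,0],[-47,-37,0],91],
    [[0,0,0],[-47,-37,0],91],
    [[0,0,0],[-47,-37,0],91],
    [[0,0,0],[-47,-37,0],91]
  ],
  "squeeze": 15
}}

```text
time_s: 1.6
ee_pos: [511.6, -158.5, 214.0]
ee_rot: [-179.8, -0.2, -91.1]
force: [0.3, -0.8, 0.3]
gripper_width: 91.0
```

Request:
{"api": "servo_tool", "payload": {
  "plan": [
    [[0,0,-0.5],[-30,-15,0],91],
    [[0,0,-0.5],[-18,-10,0],91],
    [[0,0,0],[0,0,25],91],
    [[0,0,0],[0,0,25],91],
    [[0,0,0],[0,0,25],91],
    [[0,0,0],[0,0,25],91],
    [[0,0,0],[0,0,5],91],
    [[0,0,0],[0,0,0],91],
    [[0,0,0],[0,0,0],91],
    [[0,0,0],[0,0,0],91]
  ]
}}

```text
time_s: 2.85
ee_pos: [544.0, -105.0, 109.1]
ee_rot: [-179.3, -0.2, -89.6]
force: [-0.6, -0.2, 0.0]
gripper_width: 91.0
```

```bash
python3 - <<'E'
from h import *
f=grab('top'); s=grab('side')
a=cv2.resize(f['pixels'][170:260,220:390],None,fx=4.5,fy=4.5,interpolation=cv2.INTER_CUBIC)
b=cv2.resize(s['pixels'][110:250,220:390],None,fx=4,fy=4,interpolation=cv2.INTER_CUBIC)
cv2.imwrite('pics/a1.png',a[:,:,::-1]); cv2.imwrite('pics/b1.png',b[:,:,::-1]); print(env.state()['ee_pos'],env.state()['ee_rot'])
E
```

```text
[ 543.94316947 -104.97918691  108.90041553] [-179.35038884   -0.23712753  -89.57245576]
```

View pics/b1.png

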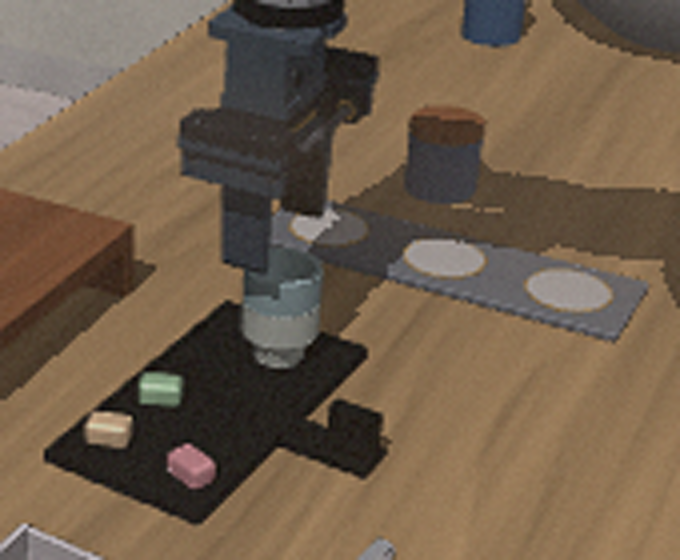

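View pics/a1.png

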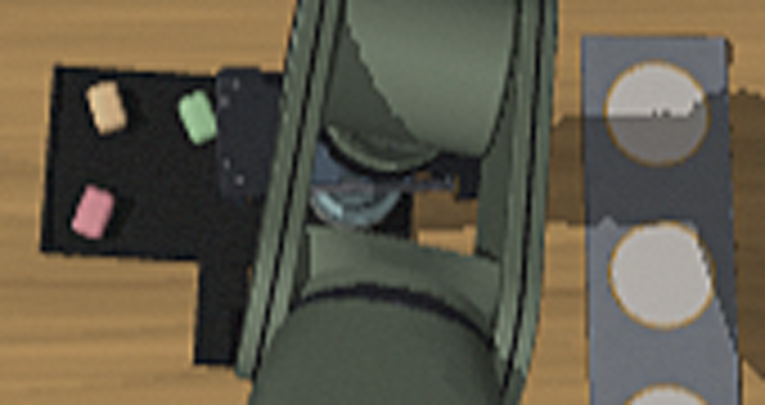

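Request:
{"api": "servo_tool", "payload": {
  "plan": [
    [[-0.6,0,0],[3,5.5,0],91],
    [[0,0,0],[0,0,0],91],
    [[0,0,0],[0,0,12],91],
    [[0,0,0],[0,0,12],91],
    [[0,0,0],[0,0,10],91],
    [[0,0,0],[0,0,6],91],
    [[0,0,0],[0,0,3],91],
    [[0,0,0],[0,0,0],91],
    [[0,0,0],[0,0,0],91],
    [[0,0,0],[0,0,0],91]
  ]
}}

```text
time_s: 4.2
ee_pos: [538.0, -108.4, 62.7]
ee_rot: [180.0, -0.2, -89.6]
force: [-0.6, 0.3, -0.3]
gripper_width: 90.9
```

Request:
{"api": "servo_tool", "payload": {
  "plan": [
    [[0,0,0],[0,0,0],75],
    [[0,0,0],[0,0,0],66],
    [[0,0,0],[0,0,0],60],
    [[0,0,0],[0,0,0],50],
    [[0,0,0],[0,0,0],50],
    [[0,0,0],[0,0,0],50],
    [[0,0,0],[0,0,0],50],
    [[0,0,0],[0,0,0],50],
    [[0,0,0],[0,0,0],50],
    [[0,0,0],[0,0,0],50]
  ],
  "squeeze": 15
}}

```text
time_s: 5.45
ee_pos: [538.3, -108.4, 63.3]
ee_rot: [-179.9, -0.2, -89.6]
force: [-1.2, 0.6, 0.4]
gripper_width: 60.3
```

Request:
{"api": "servo_tool", "payload": {
  "plan": [
    [[0,0,0],[0,0,-3],50],
    [[0,0,0],[0,0,-3],50],
    [[0,0,0],[0,0,-3],50],
    [[0,0,0],[0,0,-3],50],
    [[0,0,0],[0,0,-3],50],
    [[0,0,0],[0,0,-3],50],
    [[0,0,0],[0,0,-3],50],
    [[0,0,0],[0,0,-3],50],
    [[0,0,0],[0,0,0],50],
    [[0,0,0],[0,0,0],50]
  ]
}}

```text
time_s: 6.7
ee_pos: [537.9, -108.3, 88.7]
ee_rot: [-180.0, -0.2, -89.6]
force: [0.6, 0.5, -1.0]
gripper_width: 60.5
```

```bash
cat >> h.py <<'E'
def zoom(n,roi,name,k=4):
    f=grab(n); x0,y0,x1,y1=roi
    cv2.imwrite(f'pics/{name}.png',cv2.resize(f['pixels'][y0:y1,x0:x1],None,fx=k,fy=k,interpolation=cv2.INTER_CUBIC)[:,:,::-1]); return f
E
python3 -c "
from h import *
zoom('side',(220,110,390,250),'b2')"
```

```text
(no output)
```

View pics/b2.png

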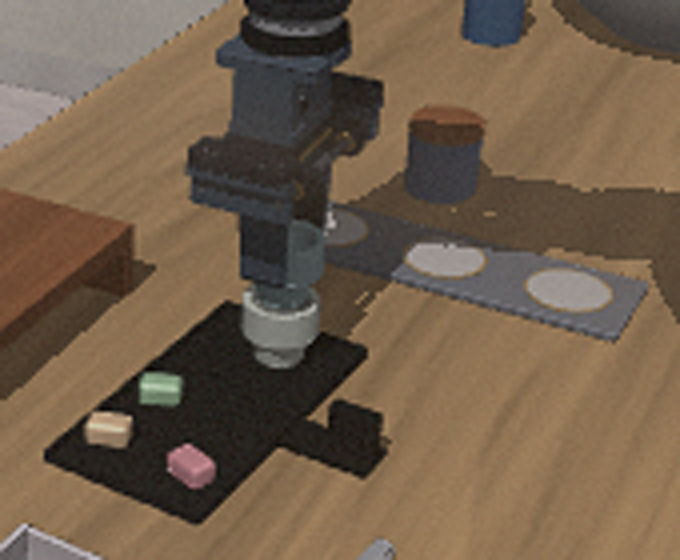

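Request:
{"api": "servo_tool", "payload": {
  "plan": [
    [[0,0,0],[0,0,-10],50],
    [[0,0,0],[0,0,-15],50],
    [[0,0,0],[0,0,-15],50],
    [[0,0,0],[25,7,0],50],
    [[0,0,0],[40,12,0],50],
    [[0,0,0],[40,12,0],50],
    [[0,0,0],[40,12,0],50],
    [[0,0,0],[35,10,0],50],
    [[0,0,0],[15,5,0],50],
    [[0,0,0],[0,0,0],50]
  ]
}}

```text
time_s: 8.0
ee_pos: [483.7, -309.6, 141.3]
ee_rot: [-179.3, -0.5, -89.5]
force: [0.3, 0.4, -0.2]
gripper_width: 60.1
```

Request:
{"api": "servo_tool", "payload": {
  "plan": [
    [[-0.6,0.4,0],[8,6,0],50],
    [[0,0,0],[0,0,0],50],
    [[0,0,0],[0,0,20],50],
    [[0,0,0],[0,0,25],50],
    [[0,0,0],[0,0,25],50],
    [[0,0,0],[0,0,12],50],
    [[0,0,0],[0,0,5],50],
    [[0,0,0],[0,0,0],50],
    [[0,0,0],[0,0,0],50],
    [[0,0,0],[0,0,0],50]
  ]
}}

```text
time_s: 9.25
ee_pos: [482.1, -314.6, 55.5]
ee_rot: [-179.6, -1.0, -89.0]
force: [1.4, -0.3, -1.2]
gripper_width: 60.4
```

```bash
python3 -c "
from h import *
zoom('side',(220,110,390,250),'b3');print(env.state())"
```

```text
{'time_s': 9.3, 'qpos': array([-33.9167822 ,  26.14671559, 102.56555617,  -0.78738868,
        50.39887038,  55.62615941]), 'qvel': array([ 0.10512768,  0.0310465 ,  0.15349112, -0.07466685, -0.03191984,
       -0.05122864]), 'effort': array([ 1.72652677e-02, -4.42910135e+01, -1.87957692e+01,  1.71368936e-02,
       -8.11969908e-02,  1.19173059e-03]), 'ee_pos': array([ 482.1236942 , -314.60356754,   55.47835435]), 'ee_rot': array([-179.61542176,   -1.00744232,  -89.04911165]), 'force': array([ 0.10060264, -0.63161432, -0.86888822]), 'torque': array([ 0.06938192,  0.01088602, -0.01376097]), 'gripper_width': 60.38427770459508}
```

View pics/b3.png

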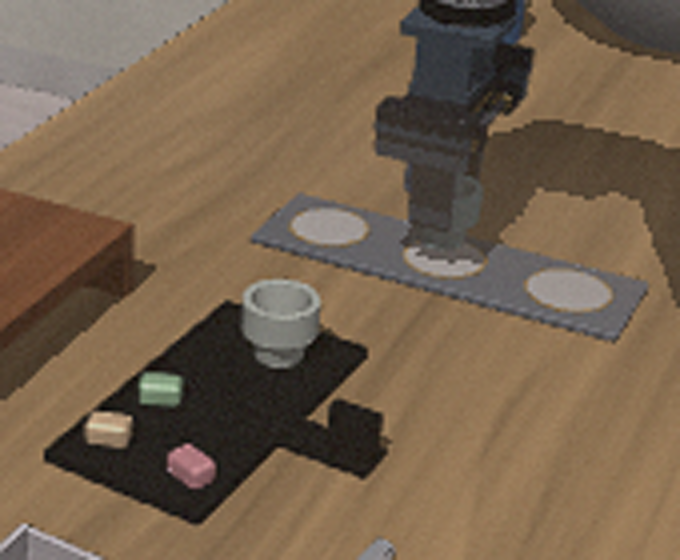

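Request:
{"api": "servo_tool", "payload": {
  "plan": [
    [[-0.4,-1.0,1],[3,5,0],50],
    [[0,0,0],[0,0,0],50],
    [[0,0,0],[0,0,5],50],
    [[0,0,0],[0,0,5],50],
    [[0,0,0],[0,0,4],50],
    [[0,0,0],[0,0,2],50],
    [[0,0,0],[0,0,1],50],
    [[0,0,0],[0,0,0],50],
    [[0,0,0],[0,0,0],50],
    [[0,0,0],[0,0,0],50]
  ]
}}

```text
time_s: 10.55
ee_pos: [476.9, -318.1, 37.6]
ee_rot: [180.0, 0.0, -90.1]
force: [0.1, 0.0, -0.8]
gripper_width: 60.3
```

Request:
{"api": "servo_tool", "payload": {
  "plan": [
    [[0,0,0],[0,0,0.8],50],
    [[0,0,0],[0,0,0],50],
    [[0,0,0],[0,0,0],64],
    [[0,0,0],[0,0,0],72],
    [[0,0,0],[0,0,0],80],
    [[0,0,0],[0,0,0],91],
    [[0,0,0],[0,0,0],91],
    [[0,0,0],[0,0,0],91],
    [[0,0,0],[0,0,-10],91],
    [[0,0,0],[0,0,-20],91]
  ]
}}

```text
time_s: 11.8
ee_pos: [476.5, -317.9, 67.4]
ee_rot: [179.9, 0.1, -90.1]
force: [0.5, -0.5, -0.6]
gripper_width: 90.5
```

Request:
{"api": "servo_tool", "payload": {
  "plan": [
    [[0,0,0],[0,0,-25],91],
    [[0,0,0],[0,0,-25],91],
    [[0,0,0],[-20,-5,-10],91],
    [[0,0,0],[-40,-12,0],91],
    [[0,0,0],[-40,-12,0],91],
    [[0,0,0],[-40,-12,0],91],
    [[0,0,0],[-40,-12,0],91],
    [[0,0,0],[-15,-4,0],91],
    [[0,0,0],[-5,-2,0],91],
    [[0,0,0],[0,0,0],91]
  ]
}}

```text
time_s: 13.05
ee_pos: [537.2, -106.7, 132.4]
ee_rot: [-180.0, 0.1, -90.1]
force: [0.2, 0.9, -0.7]
gripper_width: 91.3
```

```bash
python3 - <<'E'
from h import *
S=zoom('side',(220,110,390,250),'b4');T=zoom('top',(220,170,390,260),'a4')
E
```

```text
(no output)
```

View pics/b4.png

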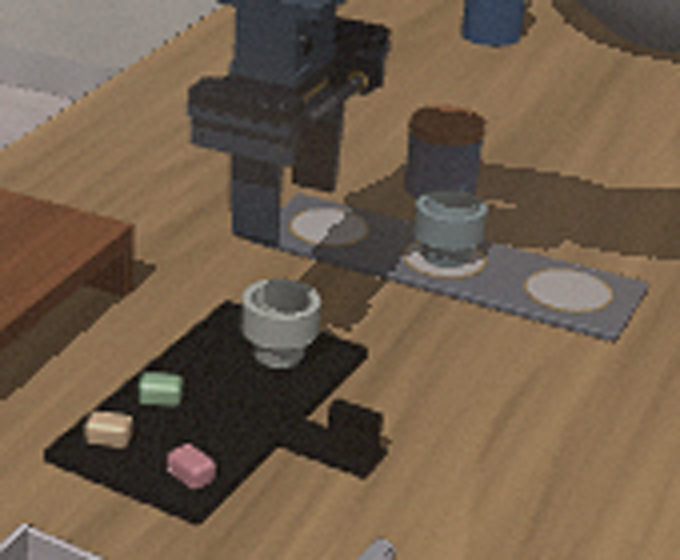

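View pics/a4.png

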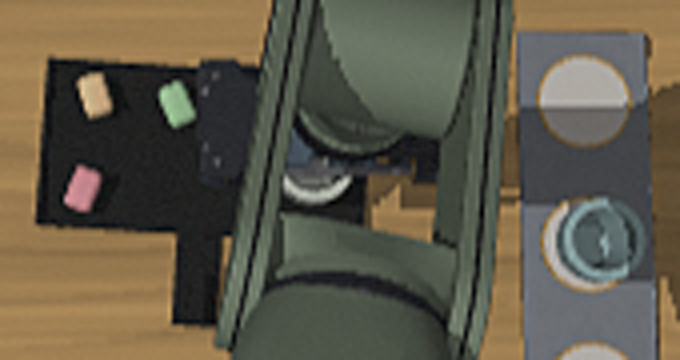

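Request:
{"api": "servo_tool", "payload": {
  "plan": [
    [[0,0,0],[1.5,-1,20],91],
    [[0,0,0],[0,0,20],91],
    [[0,0,0],[0,0,15],91],
    [[0,0,0],[0,0,15],91],
    [[0,0,0],[0,0,12],91],
    [[0,0,0],[0,0,7],91],
    [[0,0,0],[0,0,3],91],
    [[0,0,0],[0,0,0],91],
    [[0,0,0],[0,0,0],91],
    [[0,0,0],[0,0,0],91]
  ]
}}

```text
time_s: 14.4
ee_pos: [539.5, -113.5, 38.4]
ee_rot: [-179.7, -0.0, -90.5]
force: [-0.3, -0.5, 0.3]
gripper_width: 90.8
```

Request:
{"api": "servo_tool", "payload": {
  "plan": [
    [[-0.3,0,0],[-5,1,1],91],
    [[0,0,0],[0,0,0],91],
    [[0,0,0],[0,0,0],75],
    [[0,0,0],[0,0,0],66],
    [[0,0,0],[0,0,0],50],
    [[0,0,0],[0,0,0],50],
    [[0,0,0],[0,0,0],50],
    [[0,0,0],[0,0,0],50],
    [[0,0,0],[0,0,0],50],
    [[0,0,0],[0,0,-2],50]
  ]
}}

```text
time_s: 15.65
ee_pos: [538.5, -108.0, 39.6]
ee_rot: [180.0, -0.0, -90.5]
force: [0.0, -0.7, -0.6]
gripper_width: 60.3
```

Request:
{"api": "servo_tool", "payload": {
  "plan": [
    [[0,0,0],[0,0,-10],50],
    [[0,0,0],[0,0,-20],50],
    [[0,0,0],[0,0,-25],50],
    [[0,0,0],[0,0,-20],50],
    [[0,0,0],[20,-5,-10],50],
    [[0,0,0],[40,-9,0],50],
    [[0,0,0],[40,-9,0],50],
    [[0,0,0],[40,-9,0],50],
    [[0,0,0],[40,-9,0],50],
    [[0,0,0],[20,-5,0],50]
  ]
}}

```text
time_s: 16.9
ee_pos: [583.7, -319.2, 130.5]
ee_rot: [-179.9, -0.2, -90.4]
force: [0.9, 0.3, -2.0]
gripper_width: 60.3
```

Request:
{"api": "servo_tool", "payload": {
  "plan": [
    [[0,0,0],[1.5,-3,0],50],
    [[0,0,0],[0,0,0],50],
    [[0,0,0],[0,0,20],50],
    [[0,0,0],[0,0,20],50],
    [[0,0,0],[0,0,20],50],
    [[0,0,0],[0,0,13],50],
    [[0,0,0],[0,0,6],50],
    [[0,0,0],[0,0,0],50],
    [[0,0,0],[0,0,0],50],
    [[0,0,0],[0,0,0],50]
  ]
}}

```text
time_s: 18.15
ee_pos: [586.9, -318.9, 51.6]
ee_rot: [-179.9, -0.2, -90.3]
force: [-0.1, 0.2, -0.6]
gripper_width: 59.8
```

Request:
{"api": "servo_tool", "payload": {
  "plan": [
    [[0,0,0],[2,0,4],50],
    [[0,0,0],[0,0,4],50],
    [[0,0,0],[0,0,2],50],
    [[0,0,0],[0,0,1],50],
    [[0,0,0],[0,0,0],50],
    [[0,0,0],[0,0,0],50],
    [[0,0,0],[0,0,0],50],
    [[0,0,0],[0,0,0],50],
    [[0,0,0],[0,0,0],50],
    [[0,0,0],[0,0,0],50]
  ]
}}

```text
time_s: 19.4
ee_pos: [587.3, -321.5, 40.6]
ee_rot: [-179.8, -0.2, -90.3]
force: [-0.8, -0.7, -2.0]
gripper_width: 60.4
```

Request:
{"api": "servo_tool", "payload": {
  "plan": [
    [[0,0,0],[0,0,1.3],50],
    [[0,0,0],[0,0,0],50],
    [[0,0,0],[0,0,0],64],
    [[0,0,0],[0,0,0],72],
    [[0,0,0],[0,0,0],80],
    [[0,0,0],[0,0,0],91],
    [[0,0,0],[0,0,0],91],
    [[0,0,0],[0,0,-10],91],
    [[0,0,0],[0,0,-25],91],
    [[0,0,0],[0,0,-25],91]
  ]
}}

```text
time_s: 20.65
ee_pos: [586.5, -320.9, 100.6]
ee_rot: [-179.9, -0.1, -90.3]
force: [0.6, -1.1, -0.7]
gripper_width: 91.1
```

Request:
{"api": "servo_tool", "payload": {
  "plan": [
    [[0,0,0],[-20,0,-20],91],
    [[0,0,0],[-50,0,0],91],
    [[0,0,0],[-50,0,0],91],
    [[0,0,0],[-50,0,0],91],
    [[0,0,0],[-50,0,0],91],
    [[0,0,0],[-50,0,0],70],
    [[0,0,0],[-30,0,0],60],
    [[0,0,-9],[0,0,0],50],
    [[0,0,-9],[0,0,0],50],
    [[0,0,-8],[0,0,0],50]
  ]
}}

```text
time_s: 21.9
ee_pos: [586.2, 0.0, 130.0]
ee_rot: [-179.5, -0.3, -63.2]
force: [-0.3, -0.0, -0.4]
gripper_width: 50.0
```

```bash
python3 - <<'E'
from h import *
np.set_printoptions(precision=1,suppress=True)
S=zoom('side',(220,110,390,250),'b5');T=zoom('top',(220,170,390,290),'a5');print(env.state()['ee_pos'],env.state()['ee_rot'])
b=blobs(S,'green',(230,190,300,240)); print('green S',onz(S,b[0][1:3],16))
E
```

```text
[586.3  -0.3 130. ] [-179.5   -0.3  -63.5]
green S [587.1  -6.9  16. ]
```

View pics/b5.png

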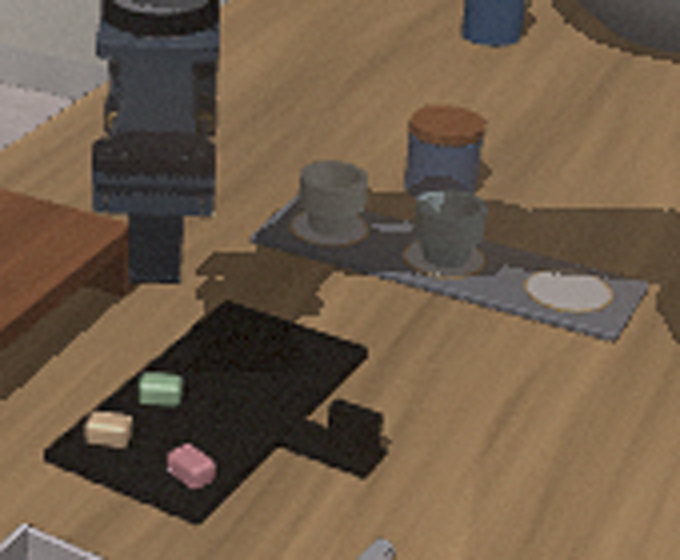

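View pics/a5.png

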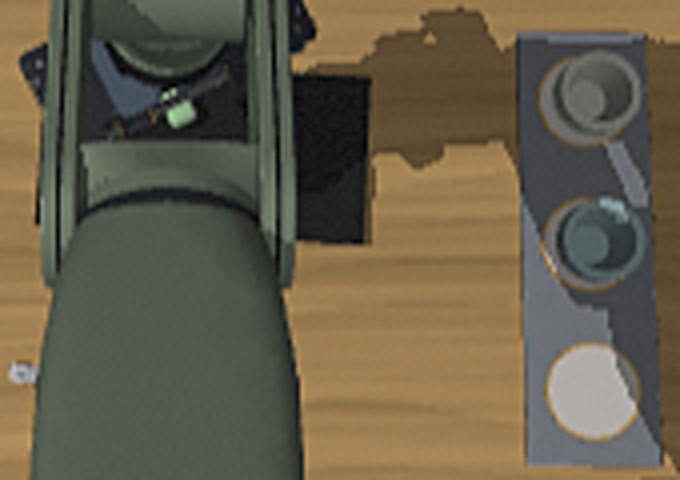

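```bash
cat >> h.py <<'E'
def rel(x,y,z):
    s=env.state(); r=Ro.from_euler('xyz',s['ee_rot'],degrees=True).as_matrix()
    print(s['time_s'],np.round(s['ee_pos'],1),np.round(s['ee_rot'],1),'tool shift',np.round(r.T@(np.array([x,y,z])-s['ee_pos']),1),'w',round(s['gripper_width'],1))
E
```

Request:
{"api": "servo_tool", "payload": {
  "plan": [
    [[-0.5,-0.3,1],[6,2,0],50],
    [[0,0,0],[0,0,20],50],
    [[0,0,0],[0,0,25],50],
    [[0,0,0],[0,0,25],50],
    [[0,0,0],[0,0,10],50],
    [[0,0,0],[0,0,4],50],
    [[0,0,0],[0,0,0],50],
    [[0,0,0],[0,0,0],50],
    [[0,0,0],[0,0,0],50],
    [[0,0,0],[0,0,0],50]
  ]
}}

```text
time_s: 23.25
ee_pos: [590.2, -7.3, 48.6]
ee_rot: [-179.6, -0.2, -65.4]
force: [-0.4, 1.0, 0.7]
gripper_width: 50.3
```

```bash
python3 -c "
from h import *
rel(587.5,-6.7,12)"
```

```text
23.25 [590.2  -7.3  48.6] [-179.6   -0.2  -65.4] tool shift [-1.8  2.5 36.6] w 50.3
```

Request:
{"api": "servo_tool", "payload": {
  "plan": [
    [[-0.4,-0.2,0],[-1.8,2.3,10],50],
    [[0,0,0],[0,0,12],50],
    [[0,0,0],[0,0,9],50],
    [[0,0,0],[0,0,4],50],
    [[0,0,0],[0,0,1],50],
    [[0,0,0],[0,0,0],10],
    [[0,0,0],[0,0,0],10],
    [[0,0,0],[0,0,0],10],
    [[0,0,0],[0,0,0],10],
    [[0,0,0],[0,0,0],10]
  ],
  "squeeze": 10
}}

```text
time_s: 24.5
ee_pos: [587.5, -6.5, 10.4]
ee_rot: [-180.0, 0.0, -65.4]
force: [-0.6, 0.5, 0.3]
gripper_width: 21.7
```

```bash
python3 -c "
from h import *
rel(476.8,312,150)"
```

```text
24.5 [587.5  -6.5  10.4] [-180.     0.   -65.4] tool shift [-335.7  -31.8 -139.6] w 21.7
```

Request:
{"api": "servo_tool", "payload": {
  "plan": [
    [[0,0,0],[0,0,-10],10],
    [[0,0,0],[0,0,-30],10],
    [[0,0,0],[0,0,-50],10],
    [[0,0,0],[0,0,-50],10],
    [[0,0,0],[-40,-4,0],10],
    [[0,0,0],[-55,-5,0],10],
    [[0,0,0],[-55,-5,0],10],
    [[0,0,0],[-55,-5,0],10],
    [[0,0,0],[-55,-5,0],10],
    [[0,0,0],[-40,-4,0],10]
  ]
}}

```text
time_s: 25.75
ee_pos: [488.6, 284.2, 162.5]
ee_rot: [-179.4, -0.0, -65.8]
force: [0.9, 0.5, -1.0]
gripper_width: 22.0
```

```bash
python3 -c "
from h import *
zoom('side',(180,150,350,330),'b6',3)
rel(476.8,312,80)"
```

```text
25.8 [487.4 288.4 162.6] [-179.3    0.2  -65.7] tool shift [-25.6   0.9  82.6] w 22.1
```

View pics/b6.png

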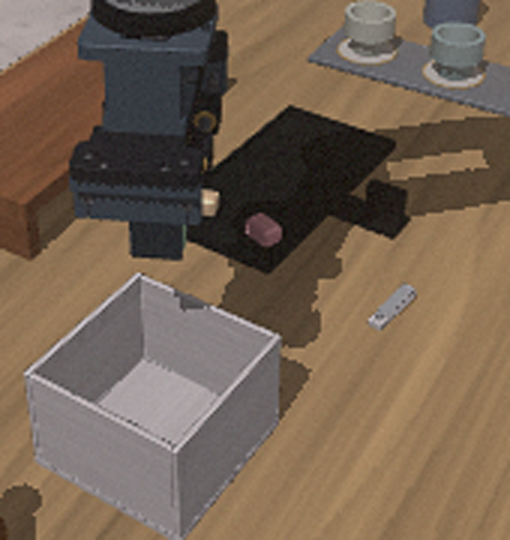

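Request:
{"api": "servo_tool", "payload": {
  "plan": [
    [[0,0,0],[-20,1,0],10],
    [[0,0,0],[-4,0,20],10],
    [[0,0,0],[0,0,35],10],
    [[0,0,0],[0,0,25],10],
    [[0,0,0],[0,0,5],10],
    [[0,0,0],[0,0,0],45],
    [[0,0,0],[0,0,0],45],
    [[0,0,0],[0,0,0],45],
    [[0,0,0],[0,0,-30],45],
    [[0,0,0],[0,0,-40],45]
  ]
}}

```text
time_s: 27.05
ee_pos: [476.5, 312.5, 152.7]
ee_rot: [-179.0, 0.2, -65.5]
force: [0.8, 0.4, 0.4]
gripper_width: 45.1
```

```bash
python3 - <<'E'
from h import *
np.set_printoptions(precision=1,suppress=True)
S=zoom('side',(180,150,350,330),'b7',3);T=grab('top')
for c in('tan','pink'):
    b=blobs(S,c,(230,190,300,240)); print(c,[(x[0],onz(S,x[1:3],16)) for x in b])
    b=blobs(T,c,(226,180,300,235)); print(c,[(x[0],onz(T,x[1:3],18)) for x in b])
rel(595.2,56.2,130)
E
```

```text
tan [(116, array([624. , -64.9,  16. ])), (47, array([540.8, 127.2,  16. ])), (33, array([432.3,  67.2,  16. ]))]
tan [(578, array([617.6,  10. ,  18. ])), (63, array([595.8,  56. ,  18. ]))]
pink [(46, array([517.1,  62. ,  16. ]))]
pink [(64, array([522.6,  64.7,  18. ]))]
27.15 [479.5 314.3 157.1] [-178.3    0.3  -65.5] tool shift [283.    2.6  25.5] w 44.9
```

View pics/b7.png

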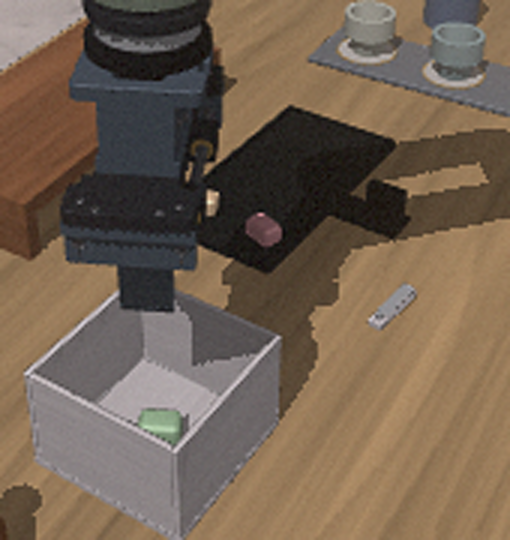

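Request:
{"api": "servo_tool", "payload": {
  "plan": [
    [[-1.5,0,0],[20,0,-5],45],
    [[0,0,0],[55,0,0],45],
    [[0,0,0],[55,0,0],38],
    [[0,0,0],[55,0,0],38],
    [[0,0,0],[50,0,0],38],
    [[0,0,0],[30,0,0],38],
    [[0,0,0],[10,0,0],38],
    [[0,0,9],[0,0,0],38],
    [[0,0,0],[0,0,0],38],
    [[0,0,0],[0,0,0],38]
  ]
}}

```text
time_s: 28.4
ee_pos: [596.3, 59.2, 160.6]
ee_rot: [-179.7, 0.5, -74.3]
force: [-0.0, 0.1, -0.7]
gripper_width: 38.0
```

```bash
python3 -c "
from h import *
rel(595.3,56.2,12)"
```

```text
28.4 [596.3  59.2 160.6] [-179.7    0.5  -74.3] tool shift [  3.9   2.5 148.6] w 38.0
```

Request:
{"api": "servo_tool", "payload": {
  "plan": [
    [[-0.3,0.5,0],[2.6,0.2,0],38],
    [[0,0,0],[0,0,30],38],
    [[0,0,0],[0,0,35],38],
    [[0,0,0],[0,0,30],38],
    [[0,0,0],[0,0,10],38],
    [[0,0,0],[0,0,4],38],
    [[0,0,0],[0,0,0],38],
    [[0,0,0],[0,0,0],38],
    [[0,0,0],[0,0,0],38],
    [[0,0,0],[0,0,0],38]
  ]
}}

```text
time_s: 29.65
ee_pos: [600.7, 59.2, 54.2]
ee_rot: [-179.4, -0.2, -73.7]
force: [0.4, -0.2, -0.1]
gripper_width: 38.3
```

```bash
python3 - <<'E'
from h import *
zoom('side',(200,160,320,260),'b8',5)
rel(595.3,56.2,12)
E
```

```text
29.7 [600.7  59.1  54.2] [-179.4   -0.2  -73.7] tool shift [ 1.1  6.5 42.1] w 38.2
```

View pics/b8.png

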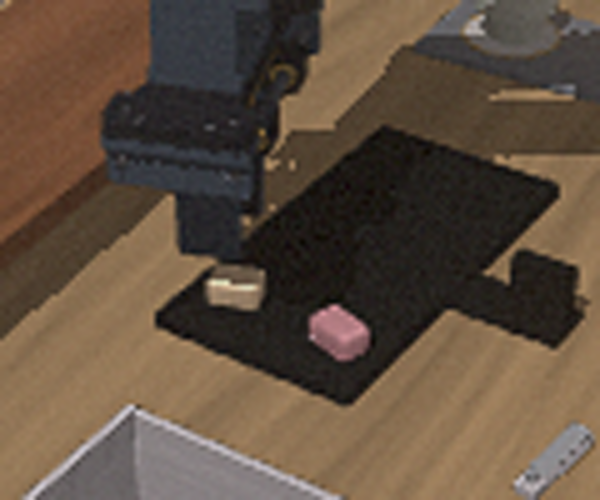

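Request:
{"api": "servo_tool", "payload": {
  "plan": [
    [[-0.6,-0.2,1],[1,6,0],38],
    [[0,0,0],[0,0,12],38],
    [[0,0,0],[0,0,14],38],
    [[0,0,0],[0,0,10],38],
    [[0,0,0],[0,0,4],38],
    [[0,0,0],[0,0,0],10],
    [[0,0,0],[0,0,0],10],
    [[0,0,0],[0,0,0],10],
    [[0,0,0],[0,0,0],10],
    [[0,0,0],[0,0,0],10]
  ]
}}

```text
time_s: 30.95
ee_pos: [594.7, 56.2, 11.1]
ee_rot: [179.9, -0.0, -74.8]
force: [0.2, 0.3, -0.6]
gripper_width: 22.2
```

```bash
python3 -c "
from h import *
rel(476.8,312,150)"
```

```text
30.95 [594.7  56.2  11.1] [179.9  -0.  -74.8] tool shift [-277.7   47.  -138.9] w 22.2
```

Request:
{"api": "servo_tool", "payload": {
  "plan": [
    [[0,0,0],[0,0,-10],10],
    [[0,0,0],[0,0,-30],10],
    [[0,0,0],[0,0,-50],10],
    [[0,0,0],[0,0,-50],10],
    [[0,0,0],[-40,4,0],10],
    [[0,0,0],[-55,6,0],10],
    [[0,0,0],[-55,6,0],10],
    [[0,0,0],[-55,6,0],10],
    [[0,0,0],[-45,5,0],10],
    [[0,0,0],[-15,0,0],10]
  ]
}}

```text
time_s: 32.2
ee_pos: [499.9, 311.4, 164.1]
ee_rot: [-179.4, 0.0, -75.1]
force: [0.8, -0.4, -0.9]
gripper_width: 22.1
```

```bash
python3 -c "
from h import *
rel(492,311,75)"
```

```text
32.2 [499.9 311.4 164.1] [-179.4    0.   -75.1] tool shift [-1.5  8.6 89. ] w 22.1
```

Request:
{"api": "servo_tool", "payload": {
  "plan": [
    [[0,0,0],[0,6,0],10],
    [[0,0,0],[0,0,25],10],
    [[0,0,0],[0,0,35],10],
    [[0,0,0],[0,0,22],10],
    [[0,0,0],[0,0,5],10],
    [[0,0,0],[0,0,0],45],
    [[0,0,0],[0,0,0],45],
    [[0,0,0],[0,0,0],45],
    [[0,0,0],[0,0,-30],45],
    [[0,0,0],[0,0,-40],45]
  ]
}}

```text
time_s: 33.45
ee_pos: [496.2, 302.3, 149.4]
ee_rot: [-179.3, -0.2, -75.4]
force: [0.7, -0.1, -0.4]
gripper_width: 44.9
```

```bash
python3 - <<'E'
from h import *
np.set_printoptions(precision=1,suppress=True)
S=zoom('side',(180,150,350,330),'b9',3);T=grab('top')
b=blobs(T,'pink',(226,180,300,235)); print([(x[0],onz(T,x[1:3],18)) for x in b])
b=blobs(S,'pink',(230,190,300,240)); print([(x[0],onz(S,x[1:3],16)) for x in b])
rel(522.8,65,150)
E
```

```text
[(65, array([522.4,  65. ,  18. ]))]
[(54, array([518.7,  61.8,  16. ]))]
33.55 [499.3 304.1 154. ] [-178.7    0.   -75.4] tool shift [237.3  37.6   3. ] w 45.3
```

View pics/b9.png

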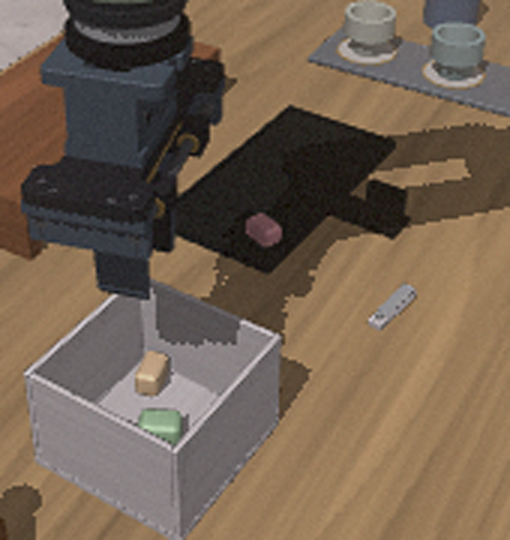

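Request:
{"api": "servo_tool", "payload": {
  "plan": [
    [[-1,0,0],[20,3,-5],45],
    [[0,0,0],[55,9,0],45],
    [[0,0,0],[55,9,0],40],
    [[0,0,0],[55,9,0],40],
    [[0,0,0],[40,6,0],40],
    [[0,0,0],[8,1,0],40],
    [[0,0,10.3],[0,0,0],40],
    [[0,0,10.3],[0,0,0],40],
    [[0,0,10.3],[0,0,0],40],
    [[0,0,10.3],[0,0,0],40]
  ]
}}

```text
time_s: 34.8
ee_pos: [518.9, 56.6, 155.1]
ee_rot: [179.6, -0.2, -117.9]
force: [0.2, -0.6, -0.4]
gripper_width: 39.8
```

```bash
python3 -c "
from h import *
rel(522.6,65,12)"
```

```text
34.8 [518.9  56.6 155.1] [ 179.6   -0.2 -117.9] tool shift [ -9.7  -0.3 143.1] w 39.8
```

Request:
{"api": "servo_tool", "payload": {
  "plan": [
    [[0.4,-0.2,-1],[-9,0,0],40],
    [[0,0,0],[0,0,30],40],
    [[0,0,0],[0,0,35],40],
    [[0,0,0],[0,0,25],40],
    [[0,0,0],[0,0,8],40],
    [[0,0,0],[0,0,4],40],
    [[0,0,0],[0,0,0],40],
    [[0,0,0],[0,0,0],40],
    [[0,0,0],[0,0,0],40],
    [[0,0,0],[0,0,0],40]
  ]
}}

```text
time_s: 36.05
ee_pos: [526.4, 69.3, 53.0]
ee_rot: [-179.7, 0.3, -115.5]
force: [-0.7, 0.3, -0.6]
gripper_width: 40.2
```

```bash
python3 - <<'E'
from h import *
np.set_printoptions(precision=1,suppress=True)
S=zoom('side',(200,160,320,260),'b10',5)
b=blobs(S,'pink',(230,190,300,240)); print([(x[0],onz(S,x[1:3],16)) for x in b])
rel(522.6,65,12)
E
```

```text
[(68, array([517.9,  66.4,  16. ]))]
36.1 [526.5  69.3  53. ] [-179.7    0.3 -115.5] tool shift [ 5.7  1.9 40.9] w 40.0
```

View pics/b10.png

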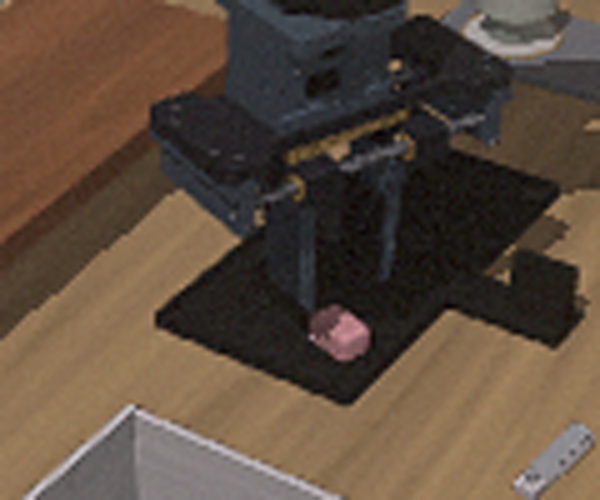

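Request:
{"api": "servo_tool", "payload": {
  "plan": [
    [[-0.3,0.3,1],[5.4,1.8,0],40],
    [[0,0,0],[0,0,12],40],
    [[0,0,0],[0,0,14],40],
    [[0,0,0],[0,0,9],40],
    [[0,0,0],[0,0,4],40],
    [[0,0,0],[0,0,0],10],
    [[0,0,0],[0,0,0],10],
    [[0,0,0],[0,0,0],10],
    [[0,0,0],[0,0,0],10],
    [[0,0,0],[0,0,0],10]
  ]
}}

```text
time_s: 37.35
ee_pos: [522.2, 64.8, 11.1]
ee_rot: [180.0, -0.0, -116.6]
force: [0.3, 0.4, -0.2]
gripper_width: 21.7
```

```bash
python3 -c "
from h import *
rel(465,315,150)"
```

```text
37.35 [522.2  64.8  11.1] [ 180.    -0.  -116.6] tool shift [-198.1  163.1 -139. ] w 21.7
```

Request:
{"api": "servo_tool", "payload": {
  "plan": [
    [[0,0,0],[0,0,-10],10],
    [[0,0,0],[0,0,-30],10],
    [[0,0,0],[0,0,-50],10],
    [[0,0,-9],[0,0,-50],10],
    [[0,0,-9],[0,0,0],10],
    [[0,0,-9],[0,0,0],10],
    [[0,0,0],[-40,8,0],10],
    [[0,0,0],[-55,12,0],10],
    [[0,0,0],[-55,12,0],10],
    [[0,0,0],[-50,10,0],10]
  ]
}}

```text
time_s: 38.6
ee_pos: [477.4, 266.3, 163.8]
ee_rot: [-179.4, 0.1, -89.1]
force: [0.7, 0.1, -1.0]
gripper_width: 22.0
```

```bash
python3 -c "
from h import *
rel(465,312,150)"
```

```text
38.6 [477.4 266.3 163.8] [-1.794e+02  1.000e-01 -8.910e+01] tool shift [-45.9  11.8  13.7] w 22.0
```

Request:
{"api": "servo_tool", "payload": {
  "plan": [
    [[0,0,0],[-34,4,0],10],
    [[0,0,0],[-4,0,20],10],
    [[0,0,0],[0,0,35],10],
    [[0,0,0],[0,0,22],10],
    [[0,0,0],[0,0,5],10],
    [[0,0,0],[0,0,0],45],
    [[0,0,0],[0,0,0],45],
    [[0,0,0],[0,0,0],45],
    [[0,0,0],[0,0,-30],45],
    [[0,0,0],[0,0,-40],45]
  ]
}}

```text
time_s: 39.85
ee_pos: [471.8, 310.2, 157.0]
ee_rot: [-179.1, 0.3, -88.7]
force: [0.6, 0.7, 0.7]
gripper_width: 45.3
```

Request:
{"api": "servo_tool", "payload": {
  "plan": [
    [[-0.7,0,0],[30,10,0],45],
    [[0,0,0],[50,10,0],45],
    [[0,0,0],[55,10,0],45],
    [[0,0,0],[55,10,0],45],
    [[0,0,0],[20,0,0],45],
    [[0,0,0],[0,0,0],45],
    [[0,0,0],[0,0,0],45],
    [[0,0,0],[0,0,0],45],
    [[0,0,0],[0,0,0],45],
    [[0,0,0],[0,0,0],45]
  ]
}}

```text
time_s: 41.1
ee_pos: [440.6, 98.4, 162.9]
ee_rot: [-178.7, 0.7, -88.5]
force: [0.4, -0.2, -0.3]
gripper_width: 44.9
```

```bash
python3 - <<'E'
from h import *
np.set_printoptions(precision=1,suppress=True)
S=zoom('side',(170,120,390,330),'b11',3);T=zoom('top',(80,90,420,300),'a11',2.3)
rel(440,-18,150)
E
```

```text
41.2 [440.5  98.2 162.9] [-178.7    0.7  -88.5] tool shift [116.3   3.9  11.4] w 45.2
```

View pics/b11.png

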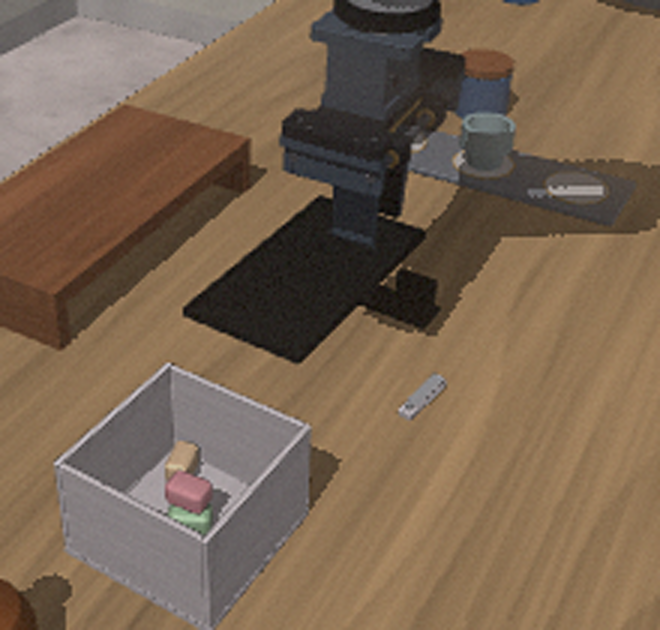

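View pics/a11.png

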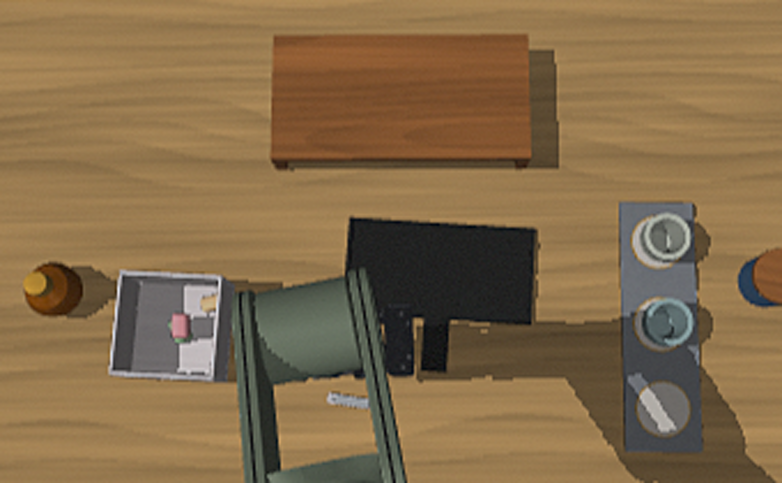

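Request:
{"api": "servo_tool", "payload": {
  "plan": [
    [[-1.2,0.7,6],[0,0,0],45],
    [[0,0,0],[50,0,0],45],
    [[0,0,0],[50,0,0],45],
    [[0,0,0],[15,3,0],45],
    [[0,0,0],[0,0,0],45],
    [[0,0,0],[0,0,25],45],
    [[0,0,0],[0,0,35],45],
    [[0,0,0],[0,0,20],45],
    [[0,0,0],[0,0,5],45],
    [[0,0,0],[0,0,0],45]
  ]
}}

```text
time_s: 42.45
ee_pos: [432.0, -14.5, 76.6]
ee_rot: [-179.7, 0.2, -94.3]
force: [-0.9, -1.2, 0.7]
gripper_width: 45.3
```

```bash
python3 - <<'E'
from h import *
np.set_printoptions(precision=1,suppress=True)
S=zoom('side',(220,150,340,260),'b12',5)
T=grab('top')
rel(434.3,-18.6,14)
# tray from initial top image
f=dict(T); f['pixels']=cv2.imread('pics/top0.png')[:,:,::-1].copy()
k=blobs(f,'black',(222,178,318,256),500)[0][3][:,0]
P=np.array([onz(f,q,10)[:2] for q in k if q[1]<=232 and not(258<q[0]<280 and q[1]>222)],np.float32); r=cv2.minAreaRect(P); print(r)
E
```

```text
42.55 [432.4 -14.8  77.1] [-179.6    0.2  -94.3] tool shift [ 3.9 -1.7 63.1] w 45.0
((552.5009155273438, -27.655487060546875), (248.5251922607422, 127.68611907958984), 85.77153778076172)
```

View pics/b12.png

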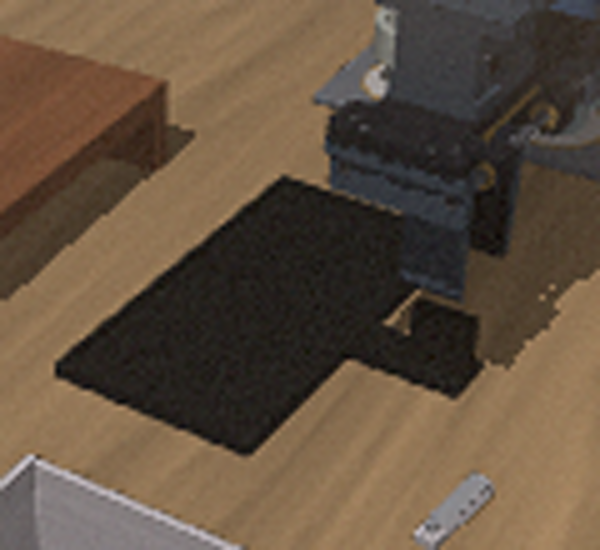

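Request:
{"api": "servo_tool", "payload": {
  "plan": [
    [[-0.4,0.2,0],[3.5,-2,0],45],
    [[0,0,0],[0,0,0],45],
    [[0,0,0],[0,0,20],45],
    [[0,0,0],[0,0,20],45],
    [[0,0,0],[0,0,14],45],
    [[0,0,0],[0,0,6],45],
    [[0,0,0],[0,0,0],45],
    [[0,0,0],[0,0,0],45],
    [[0,0,0],[0,0,0],45],
    [[0,0,0],[0,0,0],45]
  ]
}}

```text
time_s: 43.8
ee_pos: [439.2, -19.4, 20.3]
ee_rot: [-179.3, -0.0, -94.4]
force: [0.8, -0.8, 0.6]
gripper_width: 45.0
```

```bash
python3 - <<'E'
from h import *
S=zoom('side',(220,150,340,260),'b13',5)
rel(434.3,-18.6,14)
E
```

```text
43.85 [439.2 -19.4  20.2] [-179.3   -0.   -94.4] tool shift [-0.5  5.   6.2] w 44.9
```

View pics/b13.png

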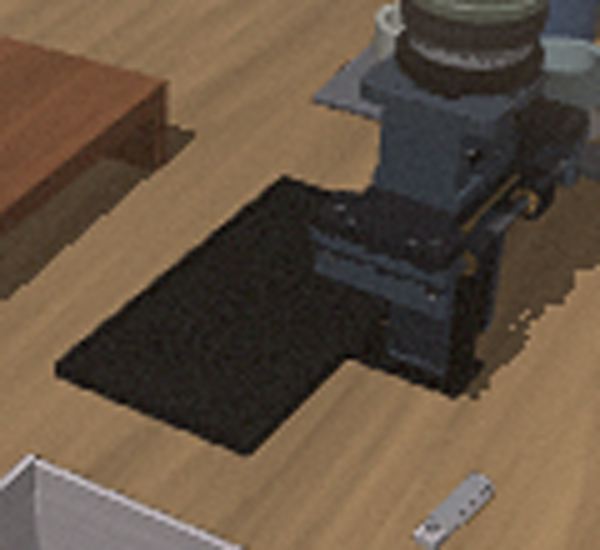

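Over the fin, with a finger on each side. Close on it.

Request:
{"api": "servo_tool", "payload": {
  "plan": [
    [[-0.6,0,0],[0,5,3],45],
    [[0,0,0],[0,0,2],45],
    [[0,0,0],[0,0,0],25],
    [[0,0,0],[0,0,0],5],
    [[0,0,0],[0,0,0],5],
    [[0,0,0],[0,0,0],5],
    [[0,0,0],[0,0,0],5],
    [[0,0,0],[0,0,0],5],
    [[0,0,0],[0,0,0],5],
    [[0,0,0],[0,0,0],5]
  ],
  "squeeze": 20
}}

```text
time_s: 45.1
ee_pos: [433.8, -19.0, 14.9]
ee_rot: [-180.0, -0.0, -94.4]
force: [-0.7, 0.3, 0.6]
gripper_width: 12.1
```

```bash
python3 - <<'E'
from h import *
rel(434.3,-18.6,14)
E
```

```text
45.1 [433.8 -19.   14.9] [-180.    -0.   -94.4] tool shift [-0.4 -0.4  0.9] w 12.1
```

Request:
{"api": "servo_tool", "payload": {
  "plan": [
    [[0,0,-1.2],[-5,-1,0],5],
    [[0,0,-1.2],[-5,-3,0],5],
    [[0,0,-1.2],[-5,-3,0],5],
    [[0,0,0],[-5,-3,0],5],
    [[0,0,0],[-5,-3,0],5],
    [[0,0,0],[-5,-3,0],5],
    [[0,0,0],[-5,-3,0],5],
    [[0,0,0],[-2,-1,0],5],
    [[0,0,0],[0,0,0],5],
    [[0,0,0],[0,0,0],5]
  ]
}}

```text
time_s: 46.35
ee_pos: [455.8, 19.8, 14.9]
ee_rot: [180.0, -0.1, -90.6]
force: [-1.0, -2.3, 1.4]
gripper_width: 11.7
```

```bash
python3 - <<'E'
from h import *
np.set_printoptions(precision=1,suppress=True)
T=zoom('top',(190,90,330,260),'a14',3.4)
S=zoom('side',(130,130,340,260),'b14',3.5)
rel(655,20,14)
E
```

```text
46.45 [455.8  19.8  14.9] [180.   -0.1 -90.6] tool shift [  -2.5 -199.2    0.8] w 11.7
```

View pics/a14.png

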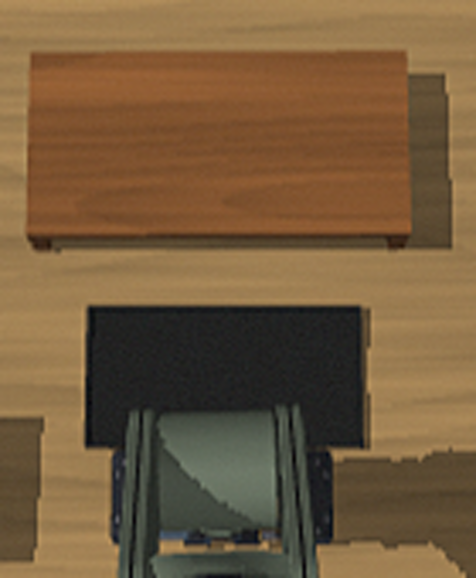

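View pics/b14.png

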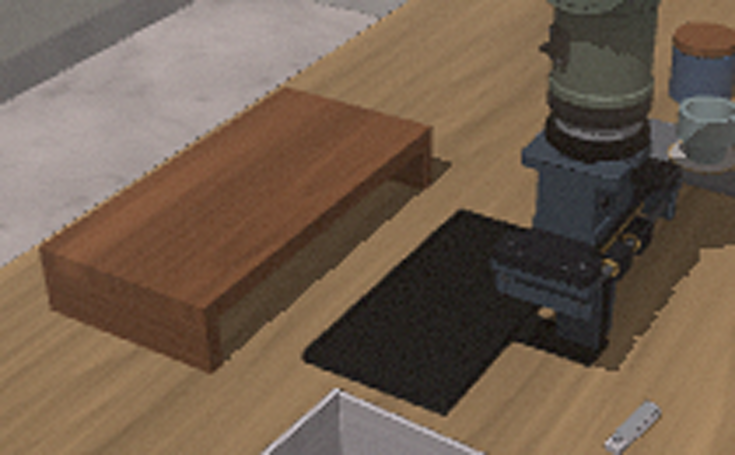

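Request:
{"api": "servo_tool", "payload": {
  "plan": [
    [[0,0,0],[-1,-6,0],5],
    [[0,0,0],[-1,-10,0],5],
    [[0,0,0],[-1,-12,0],5],
    [[0,0,0],[-1,-12,0],5],
    [[0,0,0],[-1,-12,0],5],
    [[0,0,0],[0,-12,0],5],
    [[0,0,0],[0,-12,0],5],
    [[0,0,0],[0,-12,0],5],
    [[0,0,0],[0,-8,0],5],
    [[0,0,0],[0,0,0],5]
  ]
}}

```text
time_s: 47.7
ee_pos: [523.3, 24.9, 14.2]
ee_rot: [176.3, -0.0, -90.3]
force: [1.7, 0.0, -2.6]
gripper_width: 11.7
```

```bash
python3 - <<'E'
from h import *
T=zoom('top',(190,90,330,260),'a15',3.4)
S=zoom('side',(130,130,340,260),'b15',3.5)
rel(655,24,14)
E
```

```text
47.8 [523.2  24.9  14.2] [176.3  -0.  -90.4] tool shift [ 1.000e-01 -1.315e+02 -8.400e+00] w 12.0
```

View pics/a15.png

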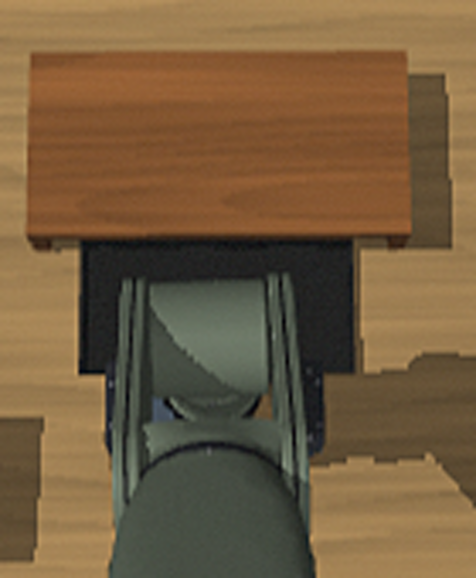

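View pics/b15.png

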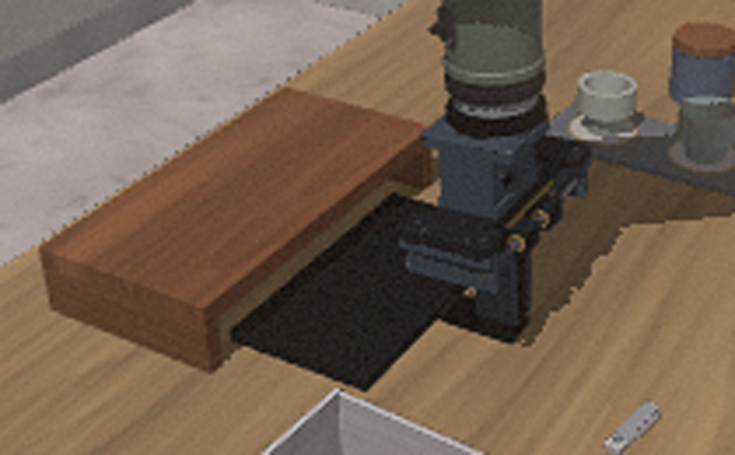

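Request:
{"api": "servo_tool", "payload": {
  "plan": [
    [[1,0,0],[0,-4,0],5],
    [[1,0,0],[0,-5,0],5],
    [[1,0,0],[0,-6,0],5],
    [[1,0,0],[0,-6,0],5],
    [[0.5,0,0],[0,-6,0],5],
    [[0.5,0,0],[0,-6,0],5],
    [[0.4,0,0],[0,-6,0],5],
    [[0.4,0,0],[0,-6,0],5],
    [[0.4,0,0],[0,-6,0],5],
    [[0,0,0],[0,0,0],5]
  ]
}}

```text
time_s: 49.05
ee_pos: [535.7, 25.2, 13.8]
ee_rot: [178.0, -0.0, -90.2]
force: [2.2, -1.4, -2.9]
gripper_width: 11.8
```

```bash
python3 - <<'E'
from h import *
rel(655,24,14)
print(env.state()['force'])
E
```

```text
49.05 [535.7  25.2  13.8] [178.   -0.  -90.2] tool shift [   0.8 -119.3   -4.4] w 11.8
[ 2.2182067  -1.43155363 -2.92918106]
```

Request:
{"api": "servo_tool", "payload": {
  "plan": [
    [[1,0,0],[0,-14,-0.5],5],
    [[1,0,0],[0,-16,-0.5],5],
    [[0.5,0,0],[0,-16,0],5],
    [[0.5,0,0],[0,-16,0],5],
    [[0,0,0],[0,0,0],5],
    [[0,0,0],[0,0,0],5],
    [[0,0,0],[0,0,0],5],
    [[0,0,0],[0,0,0],5],
    [[0,0,0],[0,0,0],5],
    [[0,0,0],[0,0,0],5]
  ]
}}

```text
time_s: 50.3
ee_pos: [584.8, 25.6, 13.7]
ee_rot: [179.4, -0.0, -90.1]
force: [-0.5, 0.8, 2.2]
gripper_width: 12.1
```

```bash
python3 - <<'E'
from h import *
T=zoom('top',(190,90,330,260),'a16',3.4)
S=zoom('side',(130,130,340,260),'b16',3.5)
rel(655,24,14)
E
```

```text
50.4 [584.8  25.6  13.7] [179.4  -0.  -90.1] tool shift [  1.4 -70.2  -1.1] w 12.0
```

View pics/b16.png

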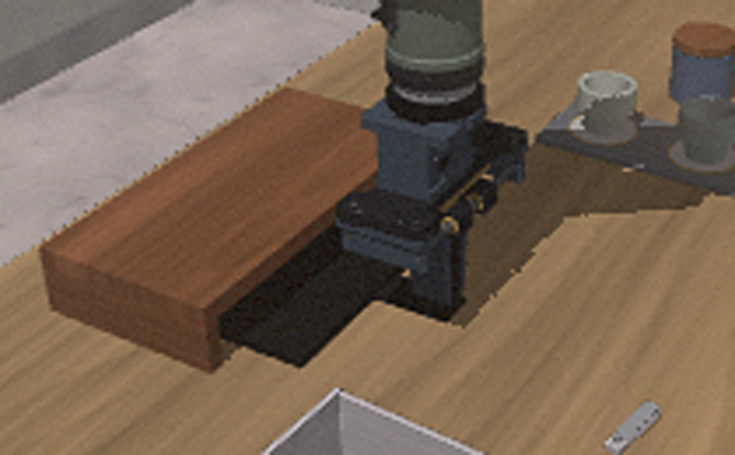

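Request:
{"api": "servo_tool", "payload": {
  "plan": [
    [[0.4,0,0],[0.5,-13,0],5],
    [[0.4,0,0],[0.5,-15,0],5],
    [[0.3,0,0],[0.5,-15,0],5],
    [[0,0,0],[0,0,0],5],
    [[0,0,0],[0,0,0],5],
    [[0,0,0],[0,0,0],5],
    [[0,0,0],[0,0,0],5],
    [[0,0,0],[0,0,0],5],
    [[0,0,0],[0,0,0],5],
    [[0,0,0],[0,0,0],5]
  ]
}}

```text
time_s: 51.65
ee_pos: [619.3, 24.3, 13.6]
ee_rot: [179.4, -0.0, -90.1]
force: [0.2, -0.7, 1.1]
gripper_width: 12.0
```

```bash
python3 - <<'E'
from h import *
T=zoom('top',(190,90,330,260),'a17',3.4)
S=zoom('side',(130,130,340,260),'b17',3.5)
rel(655,24,14)
E
```

```text
51.75 [619.3  24.3  13.6] [179.4  -0.  -90.1] tool shift [  0.3 -35.7  -0.8] w 11.7
```

View pics/b17.png

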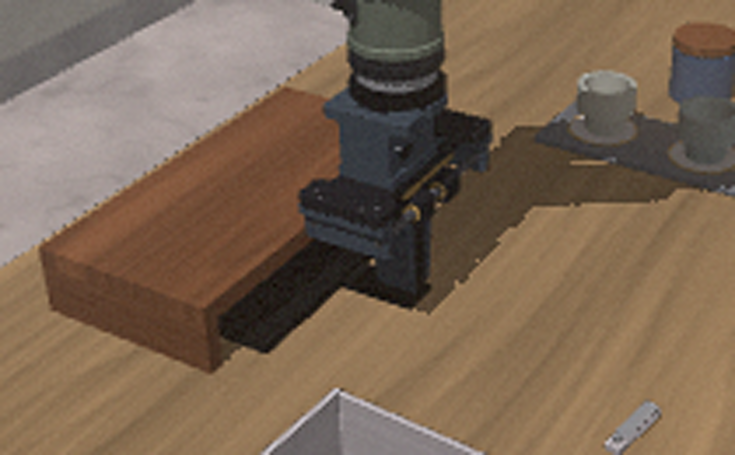

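View pics/a17.png

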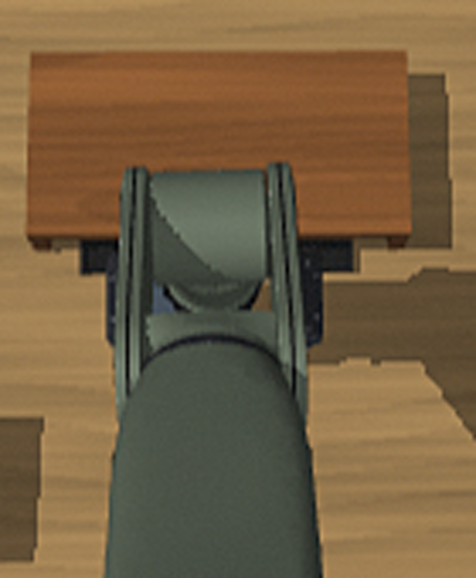

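Request:
{"api": "servo_tool", "payload": {
  "plan": [
    [[0.5,0,0],[0,-13,0],5],
    [[0.5,0,0],[0,-14,0],5],
    [[0.3,0,0],[0,-14,0],5],
    [[0,0,0],[0,0,0],5],
    [[0,0,0],[0,0,0],5],
    [[0,0,0],[0,0,0],5],
    [[0,0,0],[0,0,0],5],
    [[0,0,0],[0,0,0],5],
    [[0,0,0],[0,0,0],5],
    [[0,0,0],[0,0,0],5]
  ]
}}

```text
time_s: 53.0
ee_pos: [650.8, 24.4, 13.6]
ee_rot: [179.4, -0.0, -90.1]
force: [1.2, -0.6, 1.8]
gripper_width: 12.1
```

```bash
python3 - <<'E'
from h import *
T=zoom('top',(190,90,330,260),'a18',3.4)
S=zoom('side',(130,130,340,260),'b18',3.5)
rel(655,24,14)
E
```

```text
53.1 [650.8  24.4  13.6] [179.4  -0.  -90.1] tool shift [ 0.4 -4.2 -0.5] w 12.0
```

View pics/b18.png

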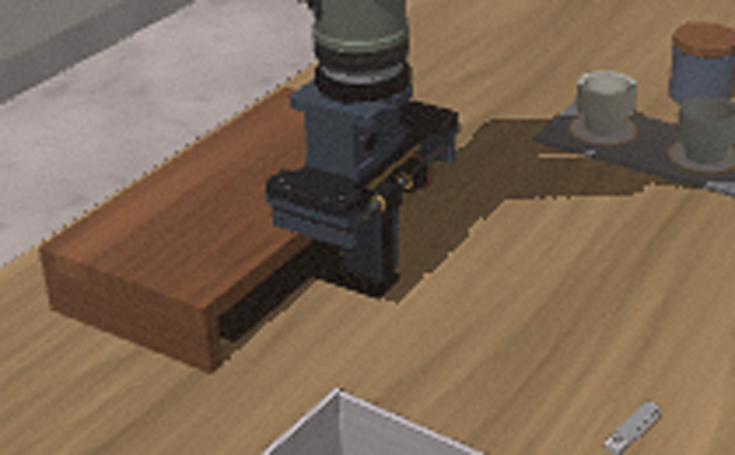

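View pics/a18.png

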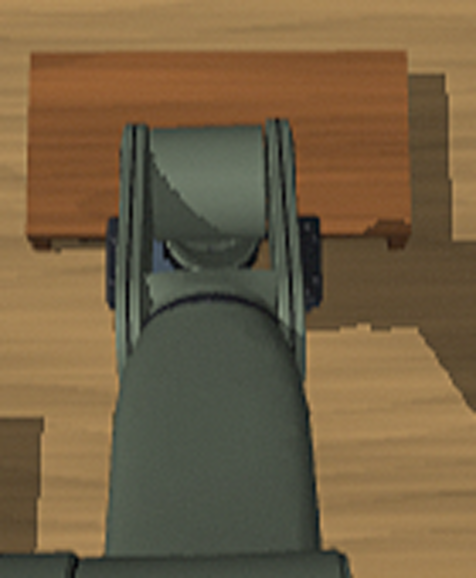

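Request:
{"api": "servo_tool", "payload": {
  "plan": [
    [[0,0,0],[0,0,0],18],
    [[0,0,0],[0,0,0],30],
    [[0,0,0],[0,0,0],40],
    [[0,0,0],[0,0,0],40],
    [[0,0,0],[0,0,0],40],
    [[0,0,0],[0,2,-8],40],
    [[0,0,0],[0,2,-20],40],
    [[0,0,0],[0,2,-40],40],
    [[0,0,0],[0,0,-40],40],
    [[0,0,0],[0,0,-40],40]
  ]
}}

```text
time_s: 54.35
ee_pos: [642.7, 24.4, 163.0]
ee_rot: [178.8, -0.0, -90.1]
force: [0.7, -0.2, -0.7]
gripper_width: 40.0
```

Request:
{"api": "servo_tool", "payload": {
  "plan": [
    [[0,0,0],[0,20,-20],40],
    [[0,0,0],[0,50,0],40],
    [[0,0,0],[0,50,0],40],
    [[0,0,0],[0,50,0],40],
    [[0,0,0],[0,50,0],40],
    [[0,0,0],[0,50,0],40],
    [[0,0,0],[0,20,0],40],
    [[0,0,0],[0,0,0],40],
    [[0,0,0],[0,0,0],40],
    [[0,0,0],[0,0,0],40]
  ]
}}

```text
time_s: 55.6
ee_pos: [348.3, 24.8, 195.9]
ee_rot: [-179.9, 0.0, -90.1]
force: [-1.0, 0.1, -0.1]
gripper_width: 40.0
```

```bash
python3 - <<'E'
from h import *
np.set_printoptions(precision=1,suppress=True)
T=zoom('top',(80,90,420,300),'a19',2.3)
S=zoom('side',(130,110,400,360),'b19',2.4)
print(env.state()['force'])
E
```

```text
[ 0.2 -0.2 -0.5]
```

View pics/b19.png

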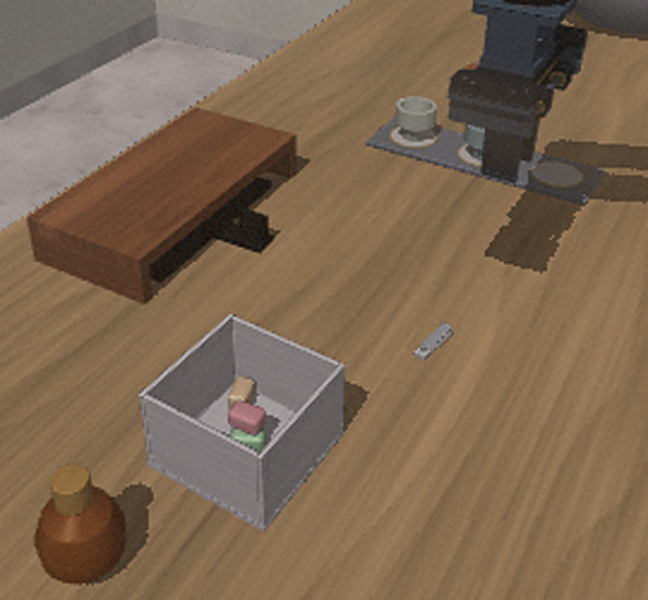

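View pics/a19.png

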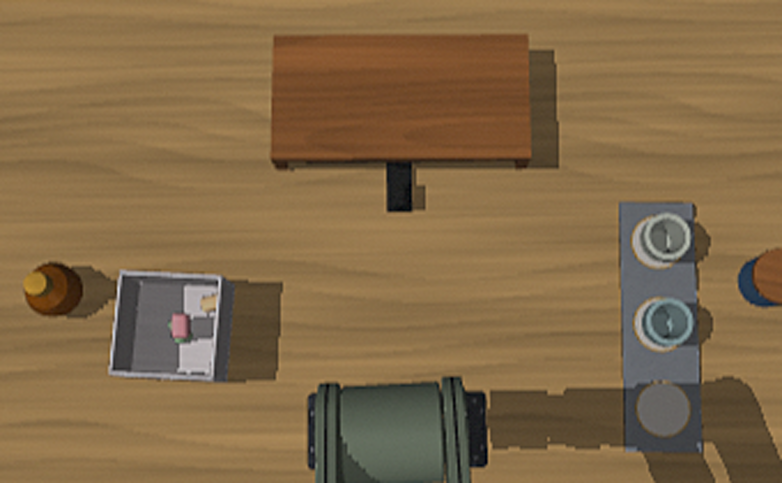

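```bash
python3 - <<'E'
from h import *
np.set_printoptions(precision=1,suppress=True)
T=grab('top')
k=blobs(T,'black',(238,155,270,190),80)[0][3]; x,y,w,h=cv2.boundingRect(k)
P=onz(T,(x+w/2-.5,y+h-.5),6); print('tongue end',P,'-> tray centre est x',P[0]+133)
for n,y0,y1 in(('grey',180,210),('blue',215,250)):
    hs=cv2.cvtColor(T['pixels'],cv2.COLOR_RGB2HSV)
    c=T['pixels'][y0:y1,345:390].copy()
f=zoom('top',(340,175,395,290),'a20',5)
E
```

```text
tongue end [634.5  25.6   6. ] -> tray centre est x 767.5179563354857
```

View pics/a20.png

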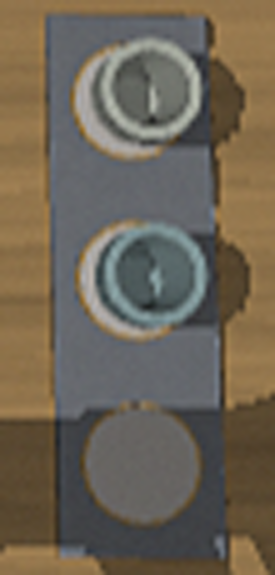

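```bash
python3 - <<'E'
from h import *
T=grab('top')
print(onz(T,(370.2,192.8),60),onz(T,(371,229.4),60)); print(env.state()['force'])
env.job_done()
E
```

```text
[ 584.76618749 -322.0436913    60.        ] [ 476.31914586 -318.03629016   60.        ]
[ 0.58294516  0.23914341 -0.1434551 ]
the job is handed in; nothing more can be done
```

The tray is cleared and slid under the ledge, and the job is handed in at about 56 s of the 200 s allowed. No verdict was reported. This start had two pots and three soap ends; the clay-pink pot and the cream soap were absent.

**What I did**
- I lifted the blue-grey pot straight off the stack and stood it on the middle inlay, then put the pale grey-green pot on the far inlay.
- I put the green, tan and pink soap ends into the bin one at a time.
- I then gripped the pull fin, squared the tray to the ledge and slid it under.

**What the last checks showed**

| Item | Measured | Limit |
|---|---|---|
| Pot rims from inlay centres | 1 to 3 mm, upright | 20 mm |
| Soap ends | all three in the bin | in the bin |
| Tray centre, front to back | about 9 mm short of the ledge's centre | 32 mm |
| Tray centre, sideways | about 6 mm off | 30 mm |

- The tray looked square and flat, with only the tongue and fin showing in front of the board.
- The perfume bottle, jar and clipper looked unmoved. I judged that from the pictures and did not measure it.
- The robot stood clear of everything at the end.

**What disagreed:** partway through the slide the tray lagged my small steps and the tool tilted about 4°. I corrected it with larger steps and turn corrections. The two estimates of the tray's final front-to-back position, from the tool and from the top camera, differ by about 2 mm.

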